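Set up a pressure sender for its dead-weight check

TASK

Set up the sender for its dead-weight check. Without lifting it, roll the round sender along its ledge into the vee of the cradle and let it settle there, then swing the clamp arm down until its pad rests on it. Next turn the vent valve's knob clockwise to its stop, slide every slotted mass sideways onto the stem of the hanger so that they lie flat in one stack on the pan, each slot turned at least 60 degrees away from all the others, and last throw the start lever fully over; leave everything else on the bench where it is.

Things in the scene. Friction and masses are not known exactly. Their poses are not given: they have to be found in the camera images.
- cradle: Aluminium vee cradle screwed to the bench, base plate 100 x 152 x 14 mm. Origin on the bench, under the middle of the vee; x along the vee, y the way the part rolls. Across y (mm): ledge -86 to -16, its edges 46 high; 90 degree vee -16 to 16, its bottom line at y = 0, 30 high; clamp hinge cheeks 41 to 59, 90 high. Ledge and vee are 84 long in x.
- vee_seat (a point): where the middle of the sender lies when it is centred in the vee: on the cradle's z axis, 55.5 mm above the bench
- sender: Round steel pressure sender, 36 mm diameter, 70 mm long, about 0.3 kg, smooth, free to roll. Origin at its middle, x along its length. It starts in a shallow trough of the ledge (6 degree slopes, lowest 42.6 mm high at cradle y = -48), along the vee, its centre 60.7 mm above the bench. Pushed 32 mm up the slope towards the vee, it tips over the edge and drops in by itself.
- clamp (a joint): angle of the clamp arm, rad: 0 = level, its rubber pad just touching the centred sender; about 1.57 = standing upright (open). It starts at 1.35 to 1.65. The hinge pin is parallel to the cradle's x axis, at cradle y = +50 mm, 80 mm above the bench; the arm swings towards -y and down to close. A stiff hinge (about 0.1 N m): it stays where it is left; limits -0.06 and 1.75.
- clamp_bar (a point): middle of the black cross bar (14 mm thick, 44 mm long, parallel to the cradle's x axis) at the end of the clamp arm, 72 mm from the hinge pin; the arm is a steel bar 20 mm wide and 8 mm thick
- hanger: Load post screwed to the bench: foot 60 mm across and 8 mm high, column 40 mm across, round pan 58 mm across whose top is 60 mm above the bench, and from its middle a stem 8 mm thick, with a head 18 mm across from 109 to 115 mm above the bench, too wide for the slots. Origin on the bench, on the axis, z up.
- mass_1: Slotted steel mass, one of two to four alike (None if absent): a disc 56 mm across, 10 mm thick, with two flats 50 mm apart, parallel to the slot. Slot 12 mm wide, open at the rim on the +x side, ending 6 mm past the centre. Origin: centre of one face (the lower one at the start), z towards the other; either face may be up. 0.16 kg. Starts flat on the bench in the row nearest the robot.
- mouth_1 (a point): middle of the slot's mouth of mass_1: on the rim, 28 mm from the centre along its +x axis, half-way up its thickness
- mass_2: Slotted steel mass, one of two to four alike (None if absent): a disc 56 mm across, 10 mm thick, with two flats 50 mm apart, parallel to the slot. Slot 12 mm wide, open at the rim on the +x side, ending 6 mm past the centre. Origin: centre of one face (the lower one at the start), z towards the other; either face may be up. 0.16 kg. Starts flat on the bench in the row nearest the robot.
- mouth_2 (a point): middle of the slot's mouth of mass_2: on the rim, 28 mm from the centre along its +x axis, half-way up its thickness
- mass_3: Slotted steel mass, one of two to four alike (None if absent): a disc 56 mm across, 10 mm thick, with two flats 50 mm apart, parallel to the slot. Slot 12 mm wide, open at the rim on the +x side, ending 6 mm past the centre. Origin: centre of one face (the lower one at the start), z towards the other; either face may be up. 0.16 kg. Starts flat on the bench in the row nearest the robot.
- mouth_3 (a point): middle of the slot's mouth of mass_3: on the rim, 28 mm from the centre along its +x axis, half-way up its thickness
- mass_4: Slotted steel mass, one of two to four alike (None if absent): a disc 56 mm across, 10 mm thick, with two flats 50 mm apart, parallel to the slot. Slot 12 mm wide, open at the rim on the +x side, ending 6 mm past the centre. Origin: centre of one face (the lower one at the start), z towards the other; either face may be up. 0.16 kg. Starts flat on the bench in the row nearest the robot.
- mouth_4 (a point): middle of the slot's mouth of mass_4: on the rim, 28 mm from the centre along its +x axis, half-way up its thickness
- valve (a joint): angle of the vent valve's knob, rad: it turns clockwise seen from above, from 0 (open) to the stop at 1.45 (closed); starts at 0 to 0.2; about 0.03 N m of friction, stays where it is left
- valve_grip (a point): on the axis of the vent valve's black knob, at the height to grip. The knob (44 mm across, base 68 mm) carries a raised grip bar 42 mm long, 14 mm thick, whose top is 44 mm above the bench and whose flat top of the round part is 14 mm; the point's x axis lies along the bar and turns with it
- start_lever_base: grey block of the start lever, 70 x 50 x 25 mm, screwed to the bench; origin under its middle; the lever swings towards its +x axis (roughly away from the robot)
- start_lever (a joint): angle of the start lever, rad: 0 = leaning towards the robot (off), 1.0 = fully over, away from the robot (on); a stiff toggle that stays where it is left (about 1 N at the tip)
- start_lever_tip (a point): centre of the black ball (26 mm across) at the end of the lever, 80 mm from a pivot 22 mm above the bench over the block's origin
- spool: Bystander: a grey solder reel, 52 mm across, 36 mm tall, standing between the hanger and the cradle.
- flux_jar: Bystander: a small amber jar, 44 mm across, 50 mm tall.
- screwdriver: Bystander: a screwdriver lying behind the hanger.
- spacer: Bystander: a plain aluminium ring, 56 mm outside, 20 mm hole, 10 mm thick, WITHOUT a slot: not one of the masses.
- capacitor: Bystander: a black can capacitor, 24 mm across, 32 mm tall.
Not all that is in view belongs to the job. Leave any turquoise look-alike of the mass_3 alone. What is shaped like the sender but turquoise is not meant.

How it is judged:
By the outcome, as a careful person would: the job done as asked, in the order asked, and still so for the second after the job is handed in, with the robot touching nothing.
Of mass_1, mass_2, mass_3, mass_4 only 2 to 4 are there at a start; the rules pass over those that are not, and their reading is None.
At some moment in a run one of mass_1, mass_2, mass_3, mass_4 may be knocked a few centimetres aside while the robot is not near it.
It also fails if it takes over 200 s, if anything falls off the work surface, if the arm or the gripper's body presses on something with over 40 N, if the wrist force passes 120 N, or if a joint passes its speed limit or range.

ROBOT

A 6-joint arm with a two-finger parallel gripper is mounted at the origin on the work surface. World frame = base frame: x ahead of the robot, y to its left, z up, the work surface at z = 0. Lengths are in m, angles in rad, forces in N, time in s.
With the tool pointing down it reaches from about 0.35 to 0.775 m from the base axis. Payload 5.5 kg.
Tool frame: the origin (TCP) lies midway between the tips of the shut fingers; the grasp point (between the pads) lies 19 mm behind it; z points along the fingers, y is the line along which they close (so a half turn about z gives the same grasp; the last joint's range is limited). The gripper opens to 85 mm and grips with 20 to 120 N. Pads are 22 mm wide; open, the fingers measure 114 mm over their backs; the gripper's body (76 mm by 85 mm) begins 54 mm behind the grasp point. The pads swing forward as they close: fully open they stand 13 mm farther back than shut.
Start: joints at [0.982, 0.313, 0.046, 1.304, 0, 1.431], TCP at [0.25, 0.518, 0.231] pointing down, gripper open.
Joint ranges: [-2.76, 2.76], [-0.86, 1.69], [-1.03, 1.26], [-2.2, 2.34], [-1.47, 1.5], [-3.14, 3.14]. Speed limits (rad/s): [2.57, 2.57, 3.14, 3.14, 3.14, 3.14].

INTERFACE

Orientations are given as a unit quaternion [w, x, y, z].
In Python, from workcell import env gives the robot as it stands. The module is installed in compiled form; this text tells all that it offers.
- The arm moves only by the tool servo_tool, never from a script. Its argument "increments" is a list of rows, each an object of numbers: "grip": the closure, from 0 (fully open) to 1 (shut); "x", "y", "z": the shift along the tool's x, y, z in mm; "roll": the turn about the tool's z in degrees. In form: [{"grip": .., "x": .., "y": .., "z": .., "roll": ..}, ...]. A call has 1 to 5 rows; each row shifts and turns the commanded pose from where the row before left it, along the tool's axes as they then stand; what a row does not reach is not made up. A row lasts 1/12 s, in which the tool goes at most 41.7 mm and 7.16 degrees, less where a joint would pass 70% of its speed; a pose out of reach is approached as far as the arm can. A call is refused whole if a number of a shift passes 41.7 or a number of a turn 7.16, either way. A call with a gripper value outside its range is refused whole. The fingers move at their own pace and stop on an object; "grip_force" is the grip in N (left out, the last holds). Time passes only in rows, so rows that do not move let the fingers close. It gives the time, the measured TCP pose, the force, the opening and the grip force at its end, in the units of the state.
- env.get_state(): the state, without advancing time (a new reading comes with each control period).
- env.read_camera(name): name is "scene" or "top"; returns the picture (480x640x3 uint8, red, green, blue); there is no depth.
- env.get_calibration(name): a dict with "vertical_fov" (degrees; the focal length in pixels is half the picture's height over the tangent of half this angle, whatever the lens; pixels are square), "cx", "cy" (the principal point, pixels), "k1" (the pictures are not rectified: a ray, as slopes to the right and down, at radius r is drawn at 1 + k1 r^2 times it, then the intrinsics apply), "rvec" (rotation vector, rad) and "tvec" (3), from world to camera coordinates, as OpenCV has them. Camera axes: x right, y down, z forward; pixel columns grow to the right and rows downward; lengths in m; the calibration is good to about 2 mm. A picture is of the moment at which its call begins. get_calibration takes no time and is no camera call.
- env.hand_in(): hands the job in; it is judged then, once.
The state is a dict: "clock": time; "joint_pos": joint angles; "qvel": joint speeds; "tau": joint torques, N m; "tcp_pos": TCP position; "orientation": TCP orientation; "wrist_force": force on the tool from outside, world axes, zero at the start; "ft_torque": the same for the moment, N m; "finger_gap": finger opening in m; "grip_force": force on a finger pad.
Only numpy, scipy, OpenCV 4.12 (cv2) and the standard library are available. Lean on these libraries where they do the work, as an engineer would, in place of code of your own. Each camera call takes 0.05 s, during which the arm holds its last target. There are 200 camera calls.

## Working session

There is one attempt and no reset: what is moved stays moved. The work goes in short steps, Python scripts to look and compute and a tool call to move; the robot and the scene stay as the last step left them, time stands still between calls to the robot, and variables do not carry over. Pictures are saved under pics/ and viewed, at most 14 in all, crops included, and the job is handed in when it is done.

Besides the shell and the picture viewer there is one more tool, called after "Emit:" in YAML: its name, and indented under it one key for each argument. servo_tool: Moves the arm, as the interface text tells. Its arguments: {"type":"object","properties":{"increments":{"type":"array"},"grip_force":{"type":"number"}},"required":["increments"]}

```bash
mkdir -p pics; cat > h.py <<'E'
import numpy as np, cv2
from workcell import env
def cal(n):
    c=env.get_calibration(n); f=240/np.tan(np.radians(c["vertical_fov"])/2)
    R=cv2.Rodrigues(np.array(c["rvec"],float))[0]; return c,f,R,np.array(c["tvec"],float)
def snap(n,fn=None):
    im=env.read_camera(n)
    if fn: cv2.imwrite("pics/"+fn,im[:,:,::-1])
    return im
def ray(n,u,v):
    c,f,R,t=cal(n); d=np.array([(u-c["cx"])/f,(v-c["cy"])/f]); p=d.copy()
    for _ in range(20): p=d/(1+c["k1"]*(p@p))
    return -R.T@t, R.T@np.array([p[0],p[1],1.])
def onz(n,u,v,z):
    o,d=ray(n,u,v); return o+d*(z-o[2])/d[2]
def proj(n,P):
    c,f,R,t=cal(n); q=R@np.array(P,float)+t; p=q[:2]/q[2]; p=p*(1+c["k1"]*(p@p))
    return np.array([c["cx"]+f*p[0],c["cy"]+f*p[1]])
def two(u1,v1,u2,v2,a="top",b="scene"):
    o,d=ray(a,u1,v1); p,e=ray(b,u2,v2)
    s=np.linalg.lstsq(np.c_[d,-e],p-o,rcond=None)[0]
    A=o+d*s[0];B=p+e*s[1]; return (A+B)/2,np.linalg.norm(A-B)
def st():
    s=env.get_state(); print(round(s["clock"],2),np.round(s["tcp_pos"],4),np.round(s["orientation"],3),np.round(s["wrist_force"],1),round(s["finger_gap"],4))
E
python3 - <<'E'
from h import *
snap("top","t0.png");snap("scene","s0.png")
for n in("top","scene"):
    c,f,R,t=cal(n);print(n,c,-R.T@t,R[2])
st();print(env.get_state())
E
```

```text
top {'vertical_fov': 42.12846949878832, 'cx': 325.50613702792424, 'cy': 229.83254009571937, 'k1': -0.11315597818717144, 'rvec': array([ 2.17241837, -2.01790314,  0.2303101 ]), 'tvec': array([-0.04863805,  0.5485329 ,  0.99208729])} [ 0.3126688  -0.02660083  1.09042277] [ 0.22556574  0.0175305  -0.97407021]
scene {'vertical_fov': 44.93226440408982, 'cx': 315.79444867719366, 'cy': 237.62562018448605, 'k1': 0.049435286441792174, 'rvec': array([ 2.2191586 ,  0.75775466, -0.35772984]), 'tvec': array([-0.40789406, -0.18289081,  1.39693512])} [ 1.04428952 -0.640696    0.80636367] [-0.46468247  0.56814031 -0.67918097]
0.1 [0.2492 0.5177 0.2305] [-0.     0.223  0.975 -0.001] [-0.2  0.7  0. ] 0.0852
{'clock': 0.1, 'joint_pos': array([9.82403547e-01, 3.13932870e-01, 4.51061517e-02, 1.30357278e+00,
       2.08635391e-05, 1.43118467e+00]), 'qvel': array([ 6.01061708e-05, -1.28740695e-03,  3.31934717e-03,  1.28882481e-03,
       -1.28276189e-04, -1.70925270e-04]), 'tau': array([ 3.35847886e-03, -4.81727600e+01,  2.99242383e+01,  1.27809503e-02,
       -1.53817432e-04, -2.92918202e-06]), 'tcp_pos': array([0.24923875, 0.51769124, 0.23049926]), 'orientation': array([-2.95126388e-04,  2.22512180e-01,  9.74929580e-01, -7.45351292e-04]), 'wrist_force': array([-0.15489604,  0.69913529,  0.00469938]), 'ft_torque': array([-0.02680765,  0.0039397 ,  0.03965306]), 'grip_force': 0.0, 'finger_gap': 0.08516084786095282}
```

View pics/t0.png

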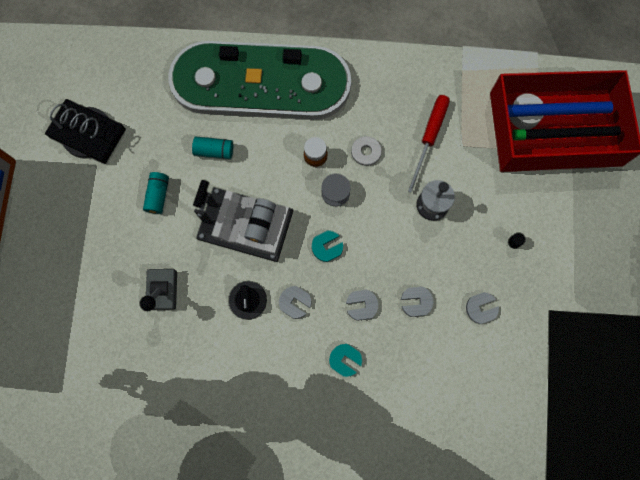

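View pics/s0.png

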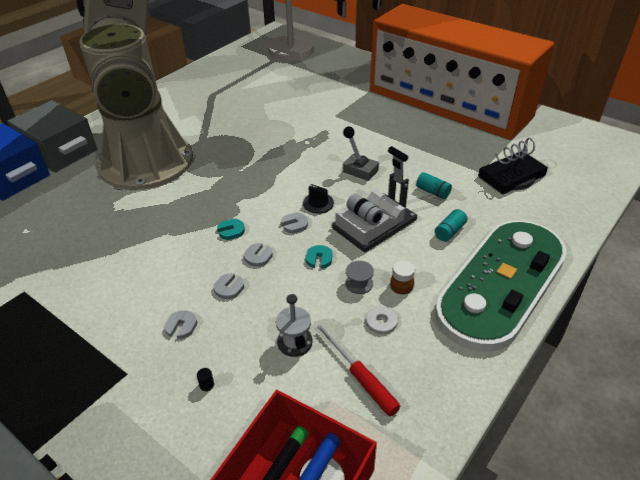

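Top view: the four grey slotted discs at (295,302), (362,305), (417,301), (483,307) are the masses. The turquoise discs at (327,246) and (346,360), and the plain ring at (367,151), are decoys. The sender is the grey cylinder at (262,219) in the cradle; the turquoise cylinders at (213,148) and (156,192) are not it. The knob is at (248,299), the lever ball at (148,303), and the hanger at (437,200).

```bash
python3 - <<'E'
from h import *
im=cv2.imread("pics/t0.png")
a=cv2.resize(im[165:330,130:330],None,fx=4,fy=4,interpolation=cv2.INTER_CUBIC)[:600]
b=cv2.resize(im[270:335,265:515],None,fx=3.2,fy=3.2,interpolation=cv2.INTER_CUBIC)
s=cv2.imread("pics/s0.png")
c=cv2.resize(s[120:270,290:430],None,fx=4,fy=4,interpolation=cv2.INTER_CUBIC)
cv2.imwrite("pics/a.png",a[:600,:800]);cv2.imwrite("pics/c.png",c)
cv2.imwrite("pics/b.png",b)
print(im[300,380],im[270,400],im[285,405:430],im[60,60])
E
```

```text
[ 91 100  94] [144 159 153] [[121 131 128]
 [125 139 132]
 [123 138 129]
 [124 139 132]
 [122 135 129]
 [123 138 130]
 [124 138 132]
 [125 138 137]
 [129 144 137]
 [120 134 127]
 [122 135 129]
 [126 139 134]
 [124 138 132]
 [128 143 137]
 [135 148 141]
 [141 153 146]
 [136 149 146]
 [142 156 149]
 [138 156 149]
 [144 157 152]
 [143 156 151]
 [143 158 150]
 [142 157 149]
 [141 154 149]
 [142 156 152]] [134 148 144]
```

View pics/a.png

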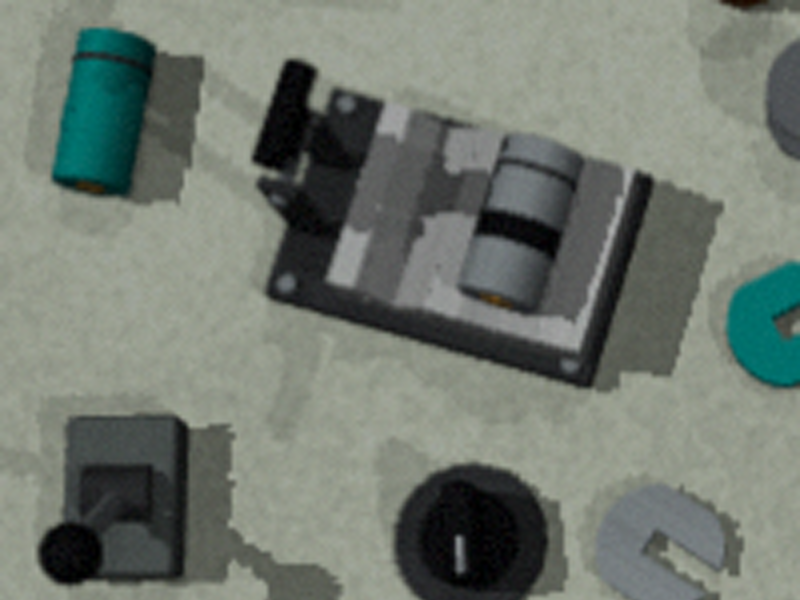

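View pics/b.png

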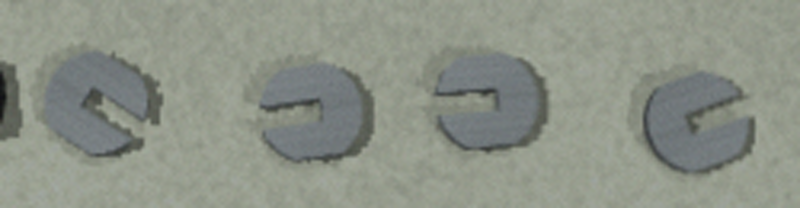

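View pics/c.png

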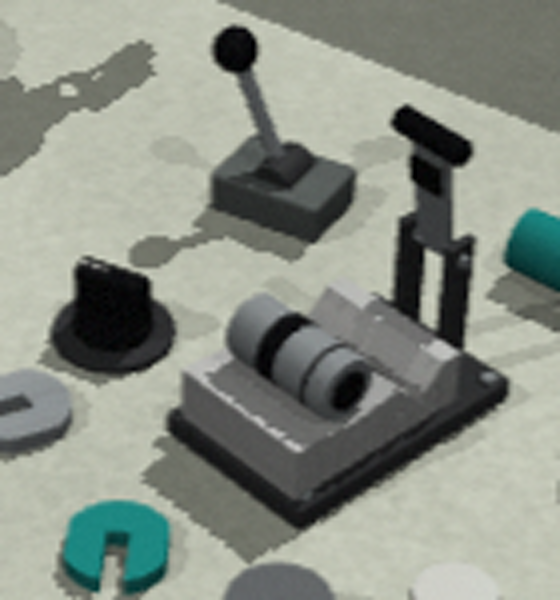

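Enlarged crops (top crop at 4x): the cradle hinge with black bar (285,115) is on the image-left side. The sender at (522,220) sits on the ledge, with its ends at (543,140) and (497,300). The knob bar's white mark runs vertically at x = 460, and the lever ball is at (70,552). All four grey discs have an open slot, so they are the masses. Now to measure them.

```bash
cat >> h.py <<'E'
def masses(im,x0=.2,x1=.62,zt=.010,amin=250,dbg=0):
    b=im.astype(int); d=b[:,:,2]-b[:,:,0]  # rgb
    g=cv2.GaussianBlur(im,(3,3),0).astype(int)
    m=((g[:,:,2]-g[:,:,0]>-1)&(g[:,:,1]<150)&(g[:,:,1]-g[:,:,0]<12)&(g.max(2)>75)).astype(np.uint8)
    out=[]
    for c in cv2.findContours(m,cv2.RETR_EXTERNAL,cv2.CHAIN_APPROX_NONE)[0]:
        A=cv2.contourArea(c)
        if not amin<A<1800: continue
        h=cv2.convexHull(c); M=cv2.moments(h); u,v=M["m10"]/M["m00"],M["m01"]/M["m00"]
        P=onz("top",u,v,zt)
        hm=np.zeros_like(m);cv2.fillPoly(hm,[h],1); cm=np.zeros_like(m);cv2.drawContours(cm,[c],-1,1,-1)
        s=((hm==1)&(cm==0)).astype(np.uint8)
        n,l,sx,_=cv2.connectedComponentsWithStats(s,connectivity=4)
        if n<2: continue
        k=1+np.argmax(sx[1:,4]); ys,xs=np.nonzero(l==k)
        W=np.array([onz("top",x,y,zt)[:2] for x,y in zip(xs,ys)])
        w,V=np.linalg.eigh(np.cov(W.T)); dr=V[:,1]; 
        if dr@(W.mean(0)-P[:2])<0: dr=-dr
        e=W.mean(0)-P[:2]
        Hw=np.array([onz("top",*q[0],zt)[:2] for q in h]); 
        out.append((u,v,A,P[0],P[1],np.degrees(np.arctan2(dr[1],dr[0])),np.degrees(np.arctan2(e[1],e[0])),sx[k,4],2e3*np.linalg.norm(Hw-P[:2],axis=1).max(),2e3*np.linalg.norm(Hw-P[:2],axis=1).min()))
    return out
E
python3 - <<'E'
from h import *
im=cv2.imread("pics/t0.png")[:,:,::-1]
for o in masses(im): print(np.round(o,3))
C=lambda u,v:(u/4+130,v/4+165)
print("plate",[np.round(onz("top",*C(*p),.014)*1e3) for p in((335,88),(652,175),(590,383),(268,292))])
a,b=[onz("top",*C(*p),.0607+.01)for p in((543,138),(497,303))]
print("sender ends",np.round(a*1e3),np.round(b*1e3), np.degrees(np.arctan2(*(a-b)[[1,0]])), np.linalg.norm(a-b))
print("knob",onz("top",*C(468,545),.0), [np.round(onz("top",*C(*p),.044)*1e3) for p in((460,535),(460,575))])
print("ball",two(*C(70,552),290+236/4,120+48/4))
print("head",two(444,187,292,299)); print("pan",onz("top",437,195,.06))
D=lambda u,v:(290+u/4,120+v/4)
print("bar",two(*C(285,115),*D(432,135)))
print("bar ends", [two(*C(*p),*D(*q)) for p,q in(((297,72),(402,118)),((272,158),(460,150)))])
print("block",[np.round(onz("top",*C(*p),.025)*1e3) for p in((70,417),(178,417),(178,578),(66,578))])
E
```

```text
Traceback (most recent call last):
  File "h.py", line 40, in masses
    W=np.array([onz("top",x,y,zt)[:2] for x,y in zip(xs,ys)])
                ~~~^^^^^^^^^^^^^^
  File "h.py", line 15, in onz
    o,d=ray(n,u,v); return o+d*(z-o[2])/d[2]
        ~~~^^^^^^^
  File "h.py", line 11, in ray
    c,f,R,t=cal(n); d=np.array([(u-c["cx"])/f,(v-c["cy"])/f]); p=d.copy()
            ~~~^^^
  File "h.py", line 4, in cal
    c=env.get_calibration(n); f=240/np.tan(np.radians(c["vertical_fov"])/2)
ValueError: time passes only in moves, steps and waits
```

```bash
sed -i 's/^def cal(n):/import functools\n@functools.cache\ndef cal(n):/' h.py
python3 - <<'E'
from h import *
im=cv2.imread("pics/t0.png")[:,:,::-1]
for o in masses(im): print(np.round(o,3))
C=lambda u,v:(u/4+130,v/4+165)
print("plate",[np.round(onz("top",*C(*p),.014)*1e3) for p in((335,88),(652,175),(590,383),(268,292))])
a,b=[onz("top",*C(*p),.0607+.01)for p in((543,138),(497,303))]
print("sender ends",np.round(a*1e3),np.round(b*1e3), np.degrees(np.arctan2(*(a-b)[[1,0]])), np.linalg.norm(a-b))
print("knob",onz("top",*C(468,545),.0), [np.round(onz("top",*C(*p),.044)*1e3) for p in((460,535),(460,575))])
print("ball",two(*C(70,552),290+236/4,120+48/4))
print("head",two(444,187,292,299)); print("pan",onz("top",437,195,.06))
D=lambda u,v:(290+u/4,120+v/4)
print("bar",two(*C(285,115),*D(432,135)))
print("bar ends", [two(*C(*p),*D(*q)) for p,q in(((297,72),(402,118)),((272,158),(460,150)))])
print("block",[np.round(onz("top",*C(*p),.025)*1e3) for p in((70,417),(178,417),(178,578),(66,578))])
E
```

```text
[ 4.82063e+02  3.07771e+02  6.29500e+02  4.44000e-01 -2.90000e-01
 -6.83650e+01 -6.79430e+01  1.12000e+02  5.86050e+01  5.08490e+01]
[ 3.61855e+02  3.04614e+02  6.33500e+02  4.35000e-01 -8.00000e-02
  1.01486e+02  1.02679e+02  1.13000e+02  5.77050e+01  5.13870e+01]
[ 4.16815e+02  3.01298e+02  6.39000e+02  4.47000e-01 -1.75000e-01
  9.86990e+01  9.76060e+01  1.10000e+02  5.82980e+01  5.11070e+01]
[ 2.94638e+02  3.01840e+02  6.41000e+02  4.31000e-01  3.70000e-02
 -1.19080e+02 -1.17638e+02  1.11000e+02  5.79010e+01  5.15220e+01]
[ 4.37628e+02  1.95666e+02  6.72000e+02  6.41000e-01 -2.05000e-01
 -2.35250e+01 -2.96460e+01  1.16000e+02  6.42480e+01  5.83040e+01]
[ 3.35011e+02  1.88949e+02  5.96500e+02  6.40000e-01 -1.90000e-02
 -9.74040e+01  1.78721e+02  6.90000e+01  6.19370e+01  5.06760e+01]
[ 2.75466e+02  9.07970e+01  3.82000e+02  8.25000e-01  1.07000e-01
 -8.02700e+01  7.43700e+00  6.12700e+03  3.99378e+02  1.41926e+02]
plate [array([626., 200.,  14.]), array([596.,  54.,  14.]), array([500.,  73.,  14.]), array([530., 219.,  14.])]
sender ends [594.  97.  71.] [521. 109.  71.] -9.651911557017655 0.07392774590946448
knob [0.42666249 0.12099399 0.        ] [array([426., 119.,  44.]), array([409., 117.,  44.])]
ball (array([0.40203005, 0.26972765, 0.09588393]), np.float64(0.0027878412209156453))
head (array([ 0.62680071, -0.19666994,  0.11266052]), np.float64(0.003667967866198027))
pan [ 0.6270213  -0.19549771  0.06      ]
bar (array([0.57504106, 0.19098521, 0.15197308]), np.float64(0.0032376636147395466))
bar ends [(array([0.57773813, 0.17514342, 0.17619771]), np.float64(0.017648546218396607)), (array([0.57152744, 0.20696604, 0.12852864]), np.float64(0.024260829982167154))]
block [array([466., 298.,  25.]), array([470., 250.,  25.]), array([400., 241.,  25.]), array([396., 290.,  25.])]
```

```bash
cat >> h.py <<'E'
CY=np.radians(78.5); yax=np.array([np.cos(CY),np.sin(CY)]); xax=np.array([np.sin(CY),-np.cos(CY)])
SEAT=np.array([.5662,.1501])
HANG=np.array([.6268,-.1963])
def cr(x,y,z): return np.r_[SEAT+x*xax+y*yax,z]
def az():
    w,x,y,z=env.get_state()["orientation"]; return np.degrees(np.arctan2(2*(x*y+w*z),1-2*(y*y+z*z)))
def plan(wps,grip,smax=40.,rmax=7.0):
    "wps: list of (xyz, az or None, [speed]); prints rows"
    p=env.get_state()["tcp_pos"].copy(); a=az(); rows=[]
    for w in wps:
        T=np.array(w[0],float); ta=a if w[1] is None else w[1]; sm=w[2] if len(w)>2 else smax
        dr=a-ta; dr=(dr+180)%360-180 if len(w)<4 else dr
        D=(T-p)*1e3; n=int(max(1,np.ceil(np.linalg.norm(D)/sm),np.ceil(abs(dr)/rmax)))
        for i in range(n):
            goal=p+(T-p)/(n-i); d=(goal-p)*1e3; r=np.radians(a)
            X=round(d[0]*np.cos(r)+d[1]*np.sin(r),0 if i<n-1 else 1); Y=round(d[0]*np.sin(r)-d[1]*np.cos(r),0 if i<n-1 else 1); Z=round(-d[2],0 if i<n-1 else 1); R=round((a-ta)/(n-i),1) if len(w)>3 else round(((a-ta+180)%360-180)/(n-i),1)
            rows.append(dict(grip=grip,x=X,y=Y,z=Z,roll=R))
            p=p+np.array([X*np.cos(r)+Y*np.sin(r),X*np.sin(r)-Y*np.cos(r),-Z])/1e3; a-=R
    print("rows",len(rows),"end",np.round(p,4),round(a,1))
    for i in range(0,len(rows),5): print("["+",".join("{"+",".join(f'"{k}":{v:g}' for k,v in r.items() if v or k=="grip")+"}" for r in rows[i:i+5])+"]")
E
python3 - <<'E'
from h import *
C=lambda u,v:(u/4+130,v/4+165)
s=onz("top",*C(520,220),.0777)[:2]
print(s,(s-SEAT)@xax,(s-SEAT)@yax)
st();print(az())
plan([(cr(.001,-.095,.20),78.5),(cr(.001,-.095,.050),78.5)],.62)
E
```

```text
[0.55598762 0.10242537] -0.000502573077192684 -0.048753571618641314
0.1 [0.2492 0.5177 0.2305] [-0.     0.223  0.975 -0.001] [-0.2  0.7  0. ] 0.0852
154.28672369385174
rows 18 end [0.5482 0.0568 0.05  ] 78.5
[{"grip":0.62,"x":-34,"y":-20,"z":2,"roll":5.4},{"grip":0.62,"x":-35,"y":-17,"z":2,"roll":5.4},{"grip":0.62,"x":-37,"y":-14,"z":2,"roll":5.4},{"grip":0.62,"x":-38,"y":-10,"z":2,"roll":5.4},{"grip":0.62,"x":-39,"y":-7,"z":2,"roll":5.4}]
[{"grip":0.62,"x":-39,"y":-3,"z":2,"roll":5.4},{"grip":0.62,"x":-39,"y":1,"z":2,"roll":5.4},{"grip":0.62,"x":-39,"y":4,"z":2,"roll":5.4},{"grip":0.62,"x":-38,"y":8,"z":2,"roll":5.4},{"grip":0.62,"x":-38,"y":12,"z":2,"roll":5.4}]
[{"grip":0.62,"x":-36,"y":15,"z":3,"roll":5.4},{"grip":0.62,"x":-35,"y":18,"z":2,"roll":5.5},{"grip":0.62,"x":-32,"y":22,"z":3,"roll":5.4},{"grip":0.62,"x":-30.8,"y":24.5,"z":2.5,"roll":5.5},{"grip":0.62,"z":37}]
[{"grip":0.62,"z":38},{"grip":0.62,"z":37},{"grip":0.62,"z":38}]
```

Emit:
servo_tool:
  increments:
    - {"grip":0.62,"x":-34,"y":-20,"z":2,"roll":5.4}
    - {"grip":0.62,"x":-35,"y":-17,"z":2,"roll":5.4}
    - {"grip":0.62,"x":-37,"y":-14,"z":2,"roll":5.4}
    - {"grip":0.62,"x":-38,"y":-10,"z":2,"roll":5.4}
    - {"grip":0.62,"x":-39,"y":-7,"z":2,"roll":5.4}

```text
clock: 0.52
tcp_pos: [0.3572, 0.3516, 0.2208]
orientation: [-0.0, 0.446, 0.895, -0.0]
wrist_force: [1.3, 0.1, 0.9]
finger_gap: 0.0328
grip_force: 0.0
```

Emit:
servo_tool:
  increments:
    - {"grip":0.62,"x":-39,"y":-3,"z":2,"roll":5.4}
    - {"grip":0.62,"x":-39,"y":1,"z":2,"roll":5.4}
    - {"grip":0.62,"x":-39,"y":4,"z":2,"roll":5.4}
    - {"grip":0.62,"x":-38,"y":8,"z":2,"roll":5.4}
    - {"grip":0.62,"x":-38,"y":12,"z":2,"roll":5.4}

```text
clock: 0.93
tcp_pos: [0.4639, 0.1869, 0.211]
orientation: [-0.0, 0.643, 0.766, -0.0]
wrist_force: [0.7, 0.4, -0.1]
finger_gap: 0.0323
grip_force: 0.0
```

Emit:
servo_tool:
  increments:
    - {"grip":0.62,"x":-36,"y":15,"z":3,"roll":5.4}
    - {"grip":0.62,"x":-35,"y":18,"z":2,"roll":5.5}
    - {"grip":0.62,"x":-32,"y":22,"z":3,"roll":5.4}
    - {"grip":0.62,"x":-30.8,"y":24.5,"z":2.5,"roll":5.5}
    - {"grip":0.62}

```text
invalid input at $.increments[4]: expected keys grip, x, y, z, roll
```

```bash
python3 - <<'E'
from h import *
st();print(az(), env.get_state()["joint_pos"])
plan([(cr(.0,-.095,.050),78.5)],.62)
E
```

```text
0.93 [0.4639 0.1869 0.211 ] [-0.     0.643  0.766 -0.   ] [ 0.7  0.4 -0.1] 0.0323
100.02609790500374 [ 2.22310628e-01  1.76367989e-01 -1.83007743e-01  1.21185629e+00
  1.89771120e-04  1.61811846e+00]
rows 6 end [0.5472 0.057  0.05  ] 78.5
[{"grip":0.62,"x":-24,"y":10,"z":27,"roll":3.6},{"grip":0.62,"x":-23,"y":11,"z":27,"roll":3.6},{"grip":0.62,"x":-22,"y":13,"z":27,"roll":3.6},{"grip":0.62,"x":-22,"y":14,"z":27,"roll":3.6},{"grip":0.62,"x":-20,"y":16,"z":26,"roll":3.6}]
[{"grip":0.62,"x":-19.6,"y":16.5,"z":27,"roll":3.5}]
```

Emit:
servo_tool:
  increments:
    - {"grip":0.62,"x":-36,"y":15,"z":3,"roll":5.4}
    - {"grip":0.62,"x":-35,"y":18,"z":2,"roll":5.5}
    - {"grip":0.62,"x":-32,"y":22,"z":3,"roll":5.4}
    - {"grip":0.62,"x":-30.8,"y":24.5,"z":2.5,"roll":5.5}
    - {"grip":0.62,"x":0,"y":0,"z":0,"roll":0}

```text
clock: 1.35
tcp_pos: [0.5517, 0.0515, 0.1995]
orientation: [0.001, 0.778, 0.629, -0.0]
wrist_force: [-0.0, -0.1, -0.9]
finger_gap: 0.0325
grip_force: 0.0
```

```bash
sed -i 's/ if v or k=="grip")/)/' h.py; python3 - <<'E'
from h import *
st();print(az())
plan([(cr(.0,-.097,.050),78.5)],.62)
E
```

```text
1.35 [0.5517 0.0515 0.1995] [ 0.001  0.778  0.629 -0.   ] [-0.  -0.1 -0.9] 0.0325
77.89827891767888
rows 4 end [0.5469 0.0551 0.05  ] 78.5
[{"grip":0.62,"x":1,"y":-1,"z":37,"roll":-0.2},{"grip":0.62,"x":0,"y":-2,"z":37,"roll":-0.1},{"grip":0.62,"x":1,"y":-1,"z":38,"roll":-0.2},{"grip":0.62,"x":0.5,"y":-1.5,"z":37.5,"roll":-0.1}]
```

Emit:
servo_tool:
  increments:
    - {"grip":0.62,"x":1,"y":-1,"z":37,"roll":-0.2}
    - {"grip":0.62,"x":0,"y":-2,"z":37,"roll":-0.1}
    - {"grip":0.62,"x":1,"y":-1,"z":38,"roll":-0.2}
    - {"grip":0.62,"x":0.5,"y":-1.5,"z":37.5,"roll":-0.1}
    - {"grip":0.62,"x":0,"y":0,"z":0,"roll":0}

```text
clock: 1.77
tcp_pos: [0.538, 0.0606, 0.0446]
orientation: [-0.004, 0.771, 0.637, -0.005]
wrist_force: [-0.7, -0.9, -0.3]
finger_gap: 0.0325
grip_force: 0.0
```

Emit:
servo_tool:
  increments:
    - {"grip":0.62,"x":6,"y":0,"z":0,"roll":0}
    - {"grip":0.62,"x":5,"y":0,"z":0,"roll":0}
    - {"grip":0.62,"x":4,"y":0,"z":0,"roll":0}
    - {"grip":0.62,"x":3,"y":0,"z":0,"roll":0}
    - {"grip":0.62,"x":2,"y":0,"z":0,"roll":0}

```text
clock: 2.18
tcp_pos: [0.549, 0.0809, 0.0534]
orientation: [0.001, 0.771, 0.637, 0.001]
wrist_force: [-0.4, -1.7, 0.5]
finger_gap: 0.0322
grip_force: 0.5
```

```bash
python3 - <<'E'
from h import *
st();print(az())
p=env.get_state()["tcp_pos"][:2]-SEAT;print(p@xax,p@yax)
t=snap("top")
s=snap("scene")
cv2.imwrite("pics/p1.png",np.vstack([cv2.resize(t[140:290,170:330],None,fx=2,fy=2),cv2.resize(s[120:260,310:470],None,fx=2,fy=2)])[:,:,::-1])
E
```

```text
2.18 [0.549  0.0809 0.0534] [0.001 0.771 0.637 0.001] [-0.4 -1.7  0.5] 0.0322
79.12863536453538
-0.003071102390539783 -0.07121516299092931
```

View pics/p1.png

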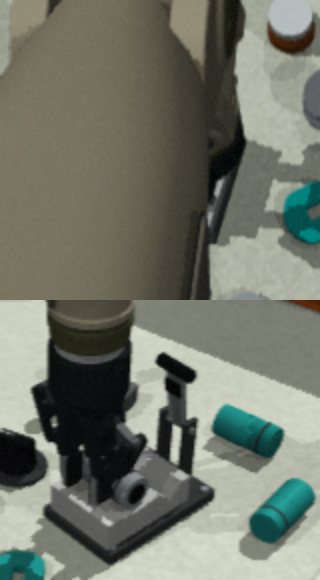

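The scene view shows the two fingers behind the sender, just touching it.

Emit:
servo_tool:
  increments:
    - {"grip":0.62,"x":3,"y":0,"z":0,"roll":0}
    - {"grip":0.62,"x":3,"y":0,"z":0,"roll":0}
    - {"grip":0.62,"x":3,"y":0,"z":0,"roll":0}
    - {"grip":0.62,"x":3,"y":0,"z":0,"roll":0}
    - {"grip":0.62,"x":3,"y":0,"z":0,"roll":0}

```text
clock: 2.7
tcp_pos: [0.5502, 0.0953, 0.0512]
orientation: [-0.0, 0.771, 0.637, -0.0]
wrist_force: [-0.1, -1.1, 0.9]
finger_gap: 0.0325
grip_force: 0.6
```

Emit:
servo_tool:
  increments:
    - {"grip":0.62,"x":2,"y":0,"z":0,"roll":0}
    - {"grip":0.62,"x":2,"y":0,"z":0,"roll":0}
    - {"grip":0.62,"x":2,"y":0,"z":0,"roll":0}
    - {"grip":0.62,"x":2,"y":0,"z":0,"roll":0}
    - {"grip":0.62,"x":0,"y":0,"z":0,"roll":0}

```text
clock: 3.12
tcp_pos: [0.5517, 0.1035, 0.0512]
orientation: [-0.0, 0.771, 0.637, 0.0]
wrist_force: [-0.3, 0.0, 1.0]
finger_gap: 0.0324
grip_force: 0.2
```

```bash
python3 - <<'E'
from h import *
st();print(az())
p=env.get_state()["tcp_pos"][:2]-SEAT;print(p@xax,p@yax)
s=snap("scene")
cv2.imwrite("pics/p2.png",cv2.resize(s[120:260,310:470],None,fx=3,fy=3)[:,:,::-1])
E
```

```text
3.12 [0.5517 0.1035 0.0512] [-0.     0.771  0.637  0.   ] [-0.3  0.   1. ] 0.0324
79.11003282198708
-0.004875381880700611 -0.04858107467937615
```

View pics/p2.png

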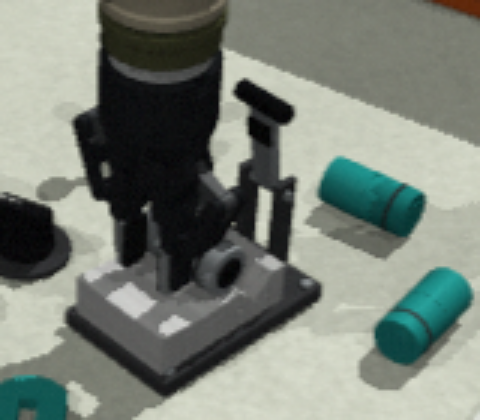

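```bash
python3 - <<'E'
from h import *
print("vee",proj("scene",cr(.035,0,.0555)),"edge",proj("scene",cr(.035,-.018,.0635)), proj("scene",cr(.035,-.048,.0607)))
E
```

```text
vee [391.43641436 209.63349193] edge [385.30566566 210.43504237] [374.35373958 218.11615451]
```

The sender's end face is at pixel (386,210), which is at the edge and not yet in the vee. I'll push a little further.

Emit:
servo_tool:
  increments:
    - {"grip":0.62,"x":2,"y":0,"z":0,"roll":0}
    - {"grip":0.62,"x":2,"y":0,"z":0,"roll":0}
    - {"grip":0.62,"x":1,"y":0,"z":0,"roll":0}
    - {"grip":0.62,"x":0,"y":0,"z":0,"roll":0}
    - {"grip":0.62,"x":0,"y":0,"z":0,"roll":0}

```text
clock: 3.58
tcp_pos: [0.5527, 0.1081, 0.0513]
orientation: [-0.0, 0.771, 0.637, 0.0]
wrist_force: [-0.4, -0.6, -0.5]
finger_gap: 0.0322
grip_force: 0.1
```

```bash
python3 - <<'E'
from h import *
st();print(az())
p=env.get_state()["tcp_pos"][:2]-SEAT;print(p@xax,p@yax)
s=snap("scene")
cv2.imwrite("pics/p3.png",cv2.resize(s[120:260,310:470],None,fx=4,fy=4)[:,:,::-1])
E
```

```text
3.58 [0.5527 0.1081 0.0513] [-0.     0.771  0.637  0.   ] [-0.4 -0.6 -0.5] 0.0322
79.09964222253744
-0.004874547026120742 -0.04386184417129756
```

View pics/p3.png

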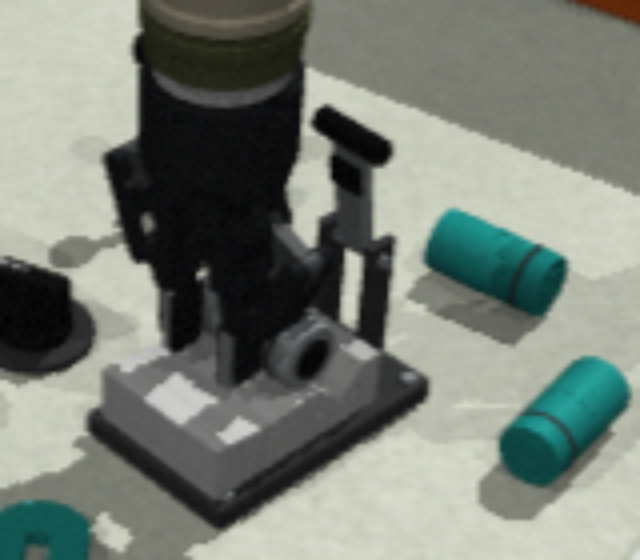

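Emit:
servo_tool:
  increments:
    - {"grip":0.62,"x":2,"y":0,"z":0,"roll":0}
    - {"grip":0.62,"x":2,"y":0,"z":0,"roll":0}
    - {"grip":0.62,"x":1,"y":0,"z":0,"roll":0}
    - {"grip":0.62,"x":0,"y":0,"z":0,"roll":0}
    - {"grip":0.62,"x":0,"y":0,"z":0,"roll":0}

```text
clock: 4.05
tcp_pos: [0.5536, 0.1129, 0.0513]
orientation: [-0.0, 0.771, 0.637, 0.0]
wrist_force: [-0.6, -0.5, -0.1]
finger_gap: 0.0326
grip_force: 0.0
```

Emit:
servo_tool:
  increments:
    - {"grip":0.62,"x":0,"y":0,"z":0,"roll":0}
    - {"grip":0.62,"x":0,"y":0,"z":0,"roll":0}
    - {"grip":0.62,"x":-10,"y":0,"z":0,"roll":0}
    - {"grip":0.62,"x":-15,"y":0,"z":0,"roll":0}
    - {"grip":0.62,"x":-20,"y":0,"z":0,"roll":0}

```text
clock: 4.47
tcp_pos: [0.545, 0.0684, 0.0513]
orientation: [0.0, 0.771, 0.637, 0.0]
wrist_force: [0.9, -0.1, 0.3]
finger_gap: 0.0323
grip_force: 0.0
```

Emit:
servo_tool:
  increments:
    - {"grip":0.62,"x":-5,"y":0,"z":-30,"roll":0}
    - {"grip":0.62,"x":0,"y":0,"z":-40,"roll":0}
    - {"grip":0.62,"x":0,"y":0,"z":-40,"roll":0}
    - {"grip":0.62,"x":0,"y":0,"z":-40,"roll":0}
    - {"grip":1,"x":0,"y":0,"z":-20,"roll":0}

```text
clock: 4.88
tcp_pos: [0.5456, 0.0627, 0.2266]
orientation: [0.002, 0.771, 0.636, 0.002]
wrist_force: [0.9, 0.3, -0.6]
finger_gap: 0.0215
grip_force: 0.0
```

```bash
python3 - <<'E'
from h import *
st()
t=snap("top");s=snap("scene")
a=cv2.resize(t[165:265,180:300],None,fx=4,fy=4);b=cv2.resize(s[120:260,310:430],None,fx=3.3333,fy=3.3333)[:400]
cv2.imwrite("pics/p4.png",np.hstack([a[:400],b[:400,:320]])[:,:,::-1]); print(a.shape,b.shape)
print(proj("scene",cr(.035,0,.0555)),proj("scene",cr(-.035,0,.0735)),proj("scene",cr(.035,0,.0735)),proj("top",cr(.035,0,.0735)),proj("top",cr(-.035,0,.0735)))
E
```

```text
4.88 [0.5456 0.0627 0.2266] [0.002 0.771 0.636 0.002] [ 0.9  0.3 -0.6] 0.0215
(400, 480, 3) (400, 400, 3)
[391.43641436 209.63349193] [367.38558046 186.44591794] [392.06358417 202.65747547] [239.09945541 193.60667158] [226.5621635  232.18123313]
```

View pics/p4.png

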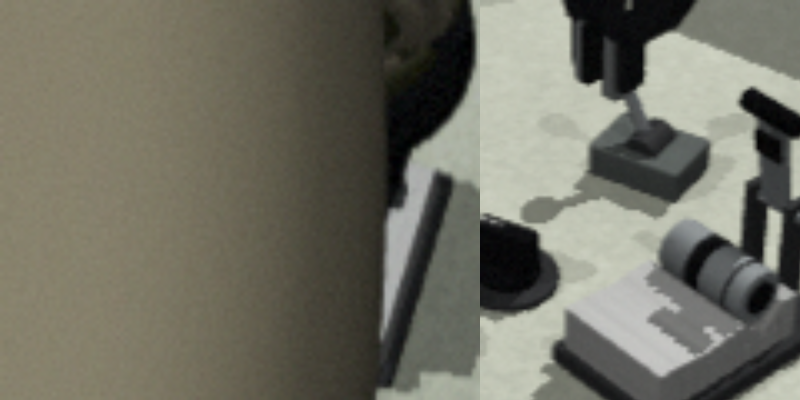

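The sender is off the ledge and lies in the vee, with its end hole at about (394,209). Next is the clamp.

```bash
python3 - <<'E'
from h import *
plan([(cr(.0,.080,.21),78.5),(cr(.0,.080,.135),78.5)],1)
w=[]
for th in (84,74,64,54,44,34,24,16,10,6):
    t=np.radians(th); w.append((cr(0,.050-.055*np.cos(t)+.004*np.sin(t)+.011,.080+.055*np.sin(t)+.004*np.cos(t))))
r=np.array([[ (p[:2]-SEAT)@yax*1e3,p[2]*1e3] for p in w]);print(np.round(r,1));print(np.round(np.diff(r,axis=0),1))
E
```

```text
rows 7 end [0.5821 0.2285 0.135 ] 78.5
[{"grip":1,"x":34,"y":1,"z":3,"roll":0.1},{"grip":1,"x":34,"y":1,"z":3,"roll":0.1},{"grip":1,"x":34,"y":0,"z":3,"roll":0.1},{"grip":1,"x":34,"y":0,"z":4,"roll":0.1},{"grip":1,"x":33.4,"y":0.8,"z":3.3,"roll":0.2}]
[{"grip":1,"x":0,"y":0,"z":38,"roll":-0},{"grip":1,"x":0,"y":0,"z":37,"roll":-0}]
[[ 59.2 135.1]
 [ 49.7 134. ]
 [ 40.5 131.2]
 [ 31.9 126.8]
 [ 24.2 121.1]
 [ 17.6 114.1]
 [ 12.4 106. ]
 [  9.2  99. ]
 [  7.5  93.5]
 [  6.7  89.7]]
[[-9.5 -1.1]
 [-9.2 -2.8]
 [-8.6 -4.3]
 [-7.7 -5.8]
 [-6.6 -7. ]
 [-5.3 -8. ]
 [-3.1 -7. ]
 [-1.7 -5.5]
 [-0.8 -3.8]]
```

Emit:
servo_tool:
  increments:
    - {"grip":1,"x":34,"y":1,"z":3,"roll":0.1}
    - {"grip":1,"x":34,"y":1,"z":3,"roll":0.1}
    - {"grip":1,"x":34,"y":0,"z":3,"roll":0.1}
    - {"grip":1,"x":34,"y":0,"z":4,"roll":0.1}
    - {"grip":1,"x":33.5,"y":1,"z":3,"roll":0.2}

```text
clock: 5.4
tcp_pos: [0.5791, 0.2301, 0.2036]
orientation: [-0.0, 0.775, 0.632, -0.001]
wrist_force: [0.3, 0.2, 0.5]
finger_gap: 0.0001
grip_force: 0.0
```

Emit:
servo_tool:
  increments:
    - {"grip":1,"x":0,"y":0,"z":0,"roll":0}
    - {"grip":1,"x":0,"y":0,"z":38,"roll":0}
    - {"grip":1,"x":0,"y":0,"z":37,"roll":0}
    - {"grip":1,"x":0,"y":0,"z":0,"roll":0}
    - {"grip":1,"x":0,"y":0,"z":0,"roll":0}

```text
clock: 5.82
tcp_pos: [0.577, 0.2281, 0.1274]
orientation: [-0.002, 0.775, 0.632, -0.003]
wrist_force: [-0.4, 0.4, -0.1]
finger_gap: -0.0003
grip_force: 0.0
```

```bash
python3 - <<'E'
from h import *
st();p=env.get_state()["tcp_pos"][:2]-SEAT;print(p@xax,p@yax,az())
E
```

```text
5.82 [0.577  0.2281 0.1274] [-0.002  0.775  0.632 -0.003] [-0.4  0.4 -0.1] -0.0003
-0.0049729458308218 0.0785543065252345 78.46312889624156
```

Emit:
servo_tool:
  increments:
    - {"grip":1,"x":-9,"y":4,"z":-6,"roll":0}
    - {"grip":1,"x":-10,"y":0,"z":0,"roll":0}
    - {"grip":1,"x":-9.5,"y":0,"z":1,"roll":0}
    - {"grip":1,"x":-9,"y":0,"z":3,"roll":0}
    - {"grip":1,"x":-8.5,"y":0,"z":4.5,"roll":0}

```text
clock: 6.23
tcp_pos: [0.5759, 0.1824, 0.1299]
orientation: [0.001, 0.775, 0.632, 0.002]
wrist_force: [1.3, 1.9, 1.5]
finger_gap: 0.0001
grip_force: 1.1
```

Emit:
servo_tool:
  increments:
    - {"grip":1,"x":-7.5,"y":0,"z":6,"roll":0}
    - {"grip":1,"x":-6.5,"y":0,"z":7,"roll":0}
    - {"grip":1,"x":-5.5,"y":0,"z":8,"roll":0}
    - {"grip":1,"x":-3,"y":0,"z":7,"roll":0}
    - {"grip":1,"x":0,"y":0,"z":0,"roll":0}

```text
clock: 6.65
tcp_pos: [0.5683, 0.1605, 0.0973]
orientation: [-0.001, 0.775, 0.632, -0.002]
wrist_force: [0.1, 0.2, -0.5]
finger_gap: 0.0
grip_force: 0.0
```

```bash
python3 - <<'E'
from h import *
st();p=env.get_state()["tcp_pos"][:2]-SEAT;print(p@xax,p@yax,az())
s=snap("scene","p5.png")
E
```

```text
6.65 [0.5683 0.1605 0.0973] [-0.001  0.775  0.632 -0.002] [ 0.1  0.2 -0.5] 0.0
-2.9307515402209083e-05 0.010591977564797671 78.43704253415859
```

Emit:
servo_tool:
  increments:
    - {"grip":1,"x":-1,"y":0,"z":4,"roll":0}
    - {"grip":1,"x":-1,"y":0,"z":3,"roll":0}
    - {"grip":1,"x":0,"y":0,"z":2,"roll":0}
    - {"grip":1,"x":0,"y":0,"z":1,"roll":0}
    - {"grip":1,"x":0,"y":0,"z":0,"roll":0}

```text
clock: 7.12
tcp_pos: [0.5694, 0.1597, 0.0895]
orientation: [-0.0, 0.774, 0.633, -0.0]
wrist_force: [-0.0, 1.1, -0.1]
finger_gap: -0.0
grip_force: 0.0
```

Emit:
servo_tool:
  increments:
    - {"grip":1,"x":0,"y":0,"z":1,"roll":0}
    - {"grip":1,"x":0,"y":0,"z":1,"roll":0}
    - {"grip":1,"x":0,"y":0,"z":0,"roll":0}
    - {"grip":1,"x":0,"y":0,"z":0,"roll":0}
    - {"grip":1,"x":0,"y":0,"z":0,"roll":0}

```text
clock: 7.53
tcp_pos: [0.5696, 0.1596, 0.0878]
orientation: [-0.0, 0.774, 0.633, 0.0]
wrist_force: [0.1, -0.4, 0.0]
finger_gap: 0.0001
grip_force: 0.1
```

Emit:
servo_tool:
  increments:
    - {"grip":1,"x":0,"y":0,"z":1,"roll":0}
    - {"grip":1,"x":0,"y":0,"z":1,"roll":0}
    - {"grip":1,"x":0,"y":0,"z":0.5,"roll":0}
    - {"grip":1,"x":0,"y":0,"z":0.5,"roll":0}
    - {"grip":1,"x":0,"y":0,"z":0,"roll":0}

```text
clock: 7.95
tcp_pos: [0.5697, 0.1594, 0.0847]
orientation: [0.0, 0.775, 0.633, 0.0]
wrist_force: [-0.3, -0.8, 1.0]
finger_gap: 0.0
grip_force: 0.3
```

Emit:
servo_tool:
  increments:
    - {"grip":1,"x":0,"y":0,"z":0.5,"roll":0}
    - {"grip":1,"x":0,"y":0,"z":0,"roll":0}
    - {"grip":1,"x":0,"y":0,"z":0.5,"roll":0}
    - {"grip":1,"x":0,"y":0,"z":0,"roll":0}
    - {"grip":1,"x":0,"y":0,"z":0,"roll":0}

```text
clock: 8.37
tcp_pos: [0.5697, 0.1595, 0.084]
orientation: [0.0, 0.774, 0.633, 0.0]
wrist_force: [-1.0, -0.8, 2.7]
finger_gap: -0.0001
grip_force: 1.5
```

```bash
python3 - <<'E'
from h import *
st();p=env.get_state()["tcp_pos"][:2]-SEAT;print(p@xax,p@yax,az())
s=snap("scene")
a=cv2.resize(s[120:260,300:460],None,fx=4,fy=4)
cv2.imwrite("pics/p6.png",a[:,:,::-1])
E
```

```text
8.37 [0.5697 0.1595 0.084 ] [0.    0.774 0.633 0.   ] [-1.  -0.8  2.7] -0.0001
0.0015396236348912862 0.00990405299578346 78.48592881365249
```

View pics/p6.png

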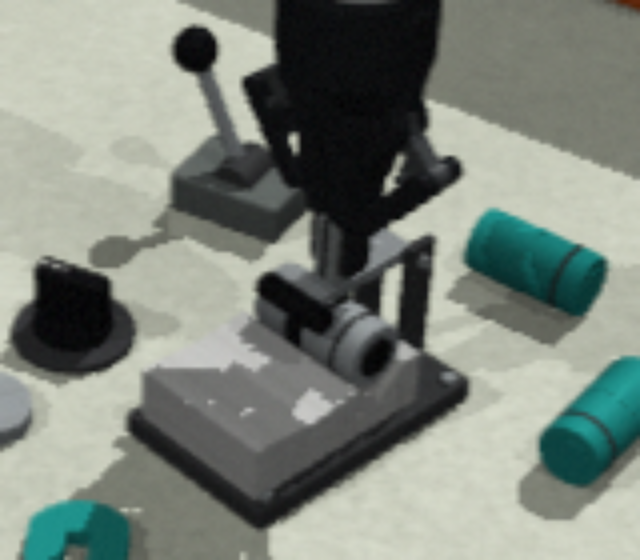

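The arm is level: the black bar at (297,300) in the crop lies over the sender. I'll press slightly more to seat the pad.

Emit:
servo_tool:
  increments:
    - {"grip":1,"x":0,"y":0,"z":0.5,"roll":0}
    - {"grip":1,"x":0,"y":0,"z":0,"roll":0}
    - {"grip":1,"x":0,"y":0,"z":0.5,"roll":0}
    - {"grip":1,"x":0,"y":0,"z":0,"roll":0}
    - {"grip":1,"x":0,"y":0,"z":0,"roll":0}

```text
clock: 8.83
tcp_pos: [0.5697, 0.1595, 0.0839]
orientation: [0.0, 0.774, 0.633, 0.0]
wrist_force: [-3.2, -2.1, 9.4]
finger_gap: -0.0001
grip_force: 4.5
```

Emit:
servo_tool:
  increments:
    - {"grip":1,"x":0,"y":0,"z":0.5,"roll":0}
    - {"grip":1,"x":0,"y":0,"z":0,"roll":0}
    - {"grip":1,"x":0,"y":0,"z":0,"roll":0}
    - {"grip":1,"x":0,"y":0,"z":0,"roll":0}
    - {"grip":1,"x":0,"y":0,"z":0,"roll":0}

```text
clock: 9.25
tcp_pos: [0.5697, 0.1595, 0.0839]
orientation: [0.0, 0.774, 0.633, 0.0]
wrist_force: [-4.4, -2.4, 11.2]
finger_gap: -0.0002
grip_force: 5.9
```

```bash
python3 - <<'E'
from h import *
p=env.get_state()["tcp_pos"]
plan([(p+[0,0,.1],None),((.42,-.12,.22),187)],1)
E
```

```text
rows 19 end [ 0.42 -0.12  0.22] 187.0
[{"grip":1,"x":0,"y":0,"z":-33,"roll":0},{"grip":1,"x":0,"y":0,"z":-33,"roll":0},{"grip":1,"x":0,"y":0,"z":-34,"roll":0},{"grip":1,"x":-19,"y":-6,"z":-2,"roll":-6.8},{"grip":1,"x":-18,"y":-8,"z":-2,"roll":-6.8}]
[{"grip":1,"x":-17,"y":-10,"z":-2,"roll":-6.8},{"grip":1,"x":-16,"y":-12,"z":-2,"roll":-6.8},{"grip":1,"x":-14,"y":-14,"z":-2,"roll":-6.8},{"grip":1,"x":-13,"y":-15,"z":-2,"roll":-6.8},{"grip":1,"x":-11,"y":-17,"z":-2,"roll":-6.8}]
[{"grip":1,"x":-9,"y":-18,"z":-2,"roll":-6.8},{"grip":1,"x":-6,"y":-19,"z":-3,"roll":-6.8},{"grip":1,"x":-4,"y":-19,"z":-2,"roll":-6.8},{"grip":1,"x":-2,"y":-20,"z":-3,"roll":-6.8},{"grip":1,"x":0,"y":-20,"z":-2,"roll":-6.7}]
[{"grip":1,"x":3,"y":-19,"z":-3,"roll":-6.8},{"grip":1,"x":5,"y":-19,"z":-2,"roll":-6.7},{"grip":1,"x":7,"y":-18,"z":-3,"roll":-6.8},{"grip":1,"x":9.7,"y":-17.6,"z":-2.1,"roll":-6.7}]
```

Emit:
servo_tool:
  increments:
    - {"grip":1,"x":0,"y":0,"z":-33,"roll":0}
    - {"grip":1,"x":0,"y":0,"z":-33,"roll":0}
    - {"grip":1,"x":0,"y":0,"z":-34,"roll":0}
    - {"grip":1,"x":-19,"y":-6,"z":-2,"roll":-6.8}
    - {"grip":1,"x":-18,"y":-8,"z":-2,"roll":-6.8}

```text
clock: 9.67
tcp_pos: [0.5522, 0.1255, 0.1887]
orientation: [0.002, 0.691, 0.722, 0.002]
wrist_force: [-0.4, 0.1, -0.8]
finger_gap: -0.0001
grip_force: 0.0
```

Emit:
servo_tool:
  increments:
    - {"grip":1,"x":-17,"y":-10,"z":-2,"roll":-6.8}
    - {"grip":1,"x":-16,"y":-12,"z":-2,"roll":-6.8}
    - {"grip":1,"x":-14,"y":-14,"z":-2,"roll":-6.8}
    - {"grip":1,"x":-13,"y":-15,"z":-2,"roll":-6.8}
    - {"grip":1,"x":-11,"y":-17,"z":-2,"roll":-6.8}

```text
clock: 10.08
tcp_pos: [0.5031, 0.0365, 0.1961]
orientation: [-0.0, 0.451, 0.893, 0.0]
wrist_force: [-0.1, -0.3, 0.6]
finger_gap: 0.0002
grip_force: 0.0
```

Emit:
servo_tool:
  increments:
    - {"grip":1,"x":-9,"y":-18,"z":-2,"roll":-6.8}
    - {"grip":1,"x":-6,"y":-19,"z":-3,"roll":-6.8}
    - {"grip":1,"x":-4,"y":-19,"z":-2,"roll":-6.8}
    - {"grip":1,"x":-2,"y":-20,"z":-3,"roll":-6.8}
    - {"grip":1,"x":0,"y":-20,"z":-2,"roll":-6.7}

```text
clock: 10.5
tcp_pos: [0.4565, -0.0515, 0.2082]
orientation: [0.0, 0.171, 0.985, 0.0]
wrist_force: [-0.1, 0.6, 0.0]
finger_gap: -0.0002
grip_force: 0.0
```

Emit:
servo_tool:
  increments:
    - {"grip":0.4,"x":3,"y":-19,"z":-3,"roll":-6.8}
    - {"grip":0.4,"x":5,"y":-19,"z":-2,"roll":-6.7}
    - {"grip":0.4,"x":7,"y":-18,"z":-3,"roll":-6.8}
    - {"grip":0.4,"x":9.5,"y":-17.5,"z":-2,"roll":-6.7}
    - {"grip":0.4,"x":0,"y":0,"z":0,"roll":0}

```text
clock: 10.92
tcp_pos: [0.4193, -0.1218, 0.2185]
orientation: [0.0, -0.062, 0.998, -0.0]
wrist_force: [0.3, -0.4, 0.0]
finger_gap: 0.0515
grip_force: 0.0
```

```bash
python3 - <<'E'
from h import *
st();print(az())
t=snap("top","t2.png");s=snap("scene","s2.png")
a=cv2.resize(t[165:330,130:330],None,fx=3,fy=3,interpolation=cv2.INTER_CUBIC)
cv2.imwrite("pics/p7.png",a[:,:,::-1])
print(proj("top",cr(.035,0,.0735)),proj("top",cr(-.035,0,.0735)))
# knob dark masks: top knob, bar
g=t.max(2); m=(g<45).astype(np.uint8)
for c in cv2.findContours(m,cv2.RETR_EXTERNAL,cv2.CHAIN_APPROX_NONE)[0]:
    if cv2.contourArea(c)>150:
        r=cv2.minAreaRect(c); print(r)
E
```

```text
10.92 [ 0.4193 -0.1218  0.2185] [ 0.    -0.062  0.998 -0.   ] [ 0.3 -0.4  0. ] 0.0515
-172.9146696523378
[239.09945541 193.60667158] [226.5621635  232.18123313]
((250.1821746826172, 441.6142272949219), (8.068196296691895, 92.22783660888672), 32.08218765258789)
((592.5, 394.5), (169.0, 93.0), 90.0)
((147.5, 302.5), (15.0, 15.0), 0.0)
((247.18966674804688, 300.7758483886719), (36.21059036254883, 33.98224639892578), 21.801410675048828)
((244.0386962890625, 235.8183135986328), (51.711700439453125, 96.99932098388672), 88.78113555908203)
((241.4461669921875, 217.03077697753906), (11.226343154907227, 39.64302444458008), 15.255118370056152)
((0.7560625076293945, 196.56845092773438), (14.918944358825684, 85.58563995361328), 10.885526657104492)
((598.5305786132812, 160.6414337158203), (12.366939544677734, 75.48590850830078), 87.27368927001953)
((574.5, 134.5), (17.0, 99.0), 90.0)
((83.8823471069336, 131.0294189453125), (69.79991912841797, 51.62107467651367), 30.963756561279297)
((564.13818359375, 83.6673583984375), (18.896818161010742, 118.20873260498047), 88.60282135009766)
((292.5, 56.5), (15.0, 21.0), 90.0)
((231.9700927734375, 53.15773010253906), (26.472667694091797, 14.666674613952637), 2.602562189102173)
```

View pics/p7.png

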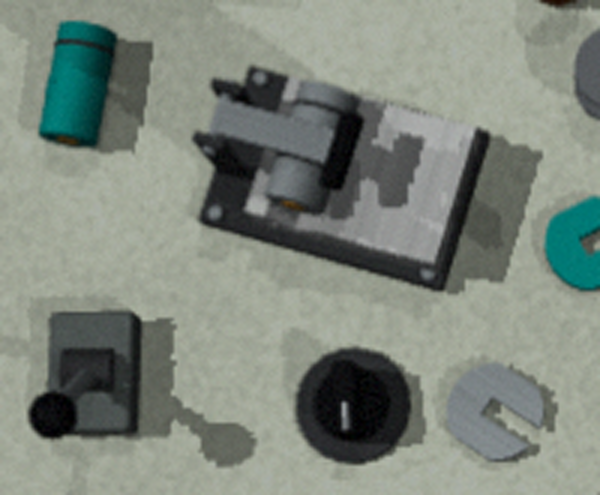

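Clamp is closed on the sender, which lies along the vee with its ends at px (241,194) and (227,235), matching the predicted seat. The knob centre is at px (248,300) and its bar mark is at column 245.

```bash
python3 - <<'E'
from h import *
print(onz("top",248,300,.006), onz("top",245,300,.044))
plan([((.426,.119,.12),187),((.426,.119,.021),187,34)],.4)
E
```

```text
[0.4283498  0.11865074 0.006     ] [0.42390577 0.11862153 0.044     ]
rows 10 end [0.426 0.119 0.021] -173.0
[{"grip":0.4,"x":-5,"y":34,"z":14,"roll":-0},{"grip":0.4,"x":-5,"y":34,"z":14,"roll":-0},{"grip":0.4,"x":-5,"y":34,"z":14,"roll":-0},{"grip":0.4,"x":-5,"y":34,"z":14,"roll":-0.1},{"grip":0.4,"x":-5,"y":34,"z":14,"roll":-0}]
[{"grip":0.4,"x":-5,"y":33,"z":14,"roll":-0.1},{"grip":0.4,"x":-4.3,"y":33.6,"z":14.2,"roll":-0},{"grip":0.4,"x":0,"y":0,"z":33,"roll":-0},{"grip":0.4,"x":0,"y":0,"z":33,"roll":-0},{"grip":0.4,"x":0,"y":0,"z":33,"roll":-0}]
```

Emit:
servo_tool:
  increments:
    - {"grip":0.4,"x":-5,"y":34,"z":14,"roll":0}
    - {"grip":0.4,"x":-5,"y":34,"z":14,"roll":0}
    - {"grip":0.4,"x":-5,"y":34,"z":14,"roll":0}
    - {"grip":0.4,"x":-5,"y":34,"z":14,"roll":0}
    - {"grip":0.4,"x":-5,"y":34,"z":14,"roll":0}

```text
clock: 11.43
tcp_pos: [0.424, 0.0545, 0.1475]
orientation: [0.0, -0.06, 0.998, 0.0]
wrist_force: [0.3, -0.3, -0.4]
finger_gap: 0.0508
grip_force: 0.0
```

Emit:
servo_tool:
  increments:
    - {"grip":0.4,"x":-5,"y":33,"z":14,"roll":0}
    - {"grip":0.4,"x":-4,"y":33.5,"z":14,"roll":0}
    - {"grip":0.4,"x":0,"y":0,"z":25,"roll":0}
    - {"grip":0.4,"x":0,"y":0,"z":25,"roll":0}
    - {"grip":0.4,"x":0,"y":0,"z":20,"roll":0}

```text
clock: 11.85
tcp_pos: [0.4241, 0.1213, 0.0486]
orientation: [-0.0, -0.062, 0.998, 0.0]
wrist_force: [0.3, -0.7, -0.8]
finger_gap: 0.0513
grip_force: 0.0
```

Emit:
servo_tool:
  increments:
    - {"grip":0.4,"x":0,"y":0,"z":14,"roll":0}
    - {"grip":0.4,"x":0,"y":0,"z":9,"roll":0}
    - {"grip":0.4,"x":0,"y":0,"z":5,"roll":0}
    - {"grip":0.4,"x":0,"y":0,"z":0,"roll":0}
    - {"grip":0.4,"x":0,"y":0,"z":0,"roll":0}

```text
clock: 12.27
tcp_pos: [0.4253, 0.1193, 0.0226]
orientation: [0.0, -0.061, 0.998, 0.0]
wrist_force: [-0.4, 0.1, 0.7]
finger_gap: 0.0512
grip_force: 0.0
```

Emit:
servo_tool:
  grip_force: 40
  increments:
    - {"grip":1,"x":0,"y":0,"z":0,"roll":0}
    - {"grip":1,"x":0,"y":0,"z":0,"roll":0}
    - {"grip":1,"x":0,"y":0,"z":0,"roll":0}
    - {"grip":1,"x":0,"y":0,"z":0,"roll":0}
    - {"grip":1,"x":0,"y":0,"z":0,"roll":0}

```text
clock: 12.68
tcp_pos: [0.4259, 0.1205, 0.0234]
orientation: [0.001, -0.061, 0.998, 0.002]
wrist_force: [-0.8, 6.5, 3.6]
finger_gap: 0.0133
grip_force: 40.6
```

```bash
python3 - <<'E'
from h import *
st();print(az(),env.get_state()["ft_torque"])
E
```

```text
12.68 [0.4259 0.1205 0.0234] [ 0.001 -0.061  0.998  0.002] [-0.8  6.5  3.6] 0.0133
-172.98343955831922 [ 1.17058679  0.24581726 -0.03185388]
```

Emit:
servo_tool:
  increments:
    - {"grip":1,"x":0,"y":1.5,"z":0,"roll":2}
    - {"grip":1,"x":0,"y":0,"z":0,"roll":6}
    - {"grip":1,"x":0,"y":0,"z":0,"roll":6}
    - {"grip":1,"x":0,"y":0,"z":0,"roll":6}
    - {"grip":1,"x":0,"y":0,"z":0,"roll":6}

```text
clock: 13.1
tcp_pos: [0.426, 0.1222, 0.0234]
orientation: [0.001, 0.167, 0.986, 0.002]
wrist_force: [-0.2, 8.2, 3.2]
finger_gap: 0.0132
grip_force: 40.5
```

Emit:
servo_tool:
  increments:
    - {"grip":1,"x":0,"y":0,"z":0,"roll":6}
    - {"grip":1,"x":0,"y":0,"z":0,"roll":6}
    - {"grip":1,"x":0,"y":0,"z":0,"roll":6}
    - {"grip":1,"x":0,"y":0,"z":0,"roll":6}
    - {"grip":1,"x":0,"y":0,"z":0,"roll":6}

```text
clock: 13.52
tcp_pos: [0.4269, 0.1237, 0.0234]
orientation: [0.0, 0.416, 0.909, 0.004]
wrist_force: [3.6, 13.4, -1.3]
finger_gap: 0.0132
grip_force: 39.8
```

Emit:
servo_tool:
  increments:
    - {"grip":1,"x":0,"y":0,"z":0,"roll":4}
    - {"grip":1,"x":0,"y":0,"z":0,"roll":4}
    - {"grip":1,"x":0,"y":0,"z":0,"roll":4}
    - {"grip":1,"x":0,"y":0,"z":0,"roll":4}
    - {"grip":1,"x":0,"y":0,"z":0,"roll":0}

```text
clock: 13.93
tcp_pos: [0.4278, 0.1243, 0.0234]
orientation: [-0.0, 0.538, 0.843, 0.005]
wrist_force: [5.0, 15.3, -3.5]
finger_gap: 0.0132
grip_force: 39.5
```

```bash
python3 - <<'E'
from h import *
st();print(az(),env.get_state()["ft_torque"])
E
```

```text
13.93 [0.4278 0.1243 0.0234] [-0.     0.538  0.843  0.005] [ 5.  15.3 -3.5] 0.0132
114.93031521381589 [ 2.85359883 -0.70190393  0.02332145]
```

Emit:
servo_tool:
  increments:
    - {"grip":1,"x":2,"y":2,"z":0,"roll":3}
    - {"grip":1,"x":0,"y":0,"z":0,"roll":3}
    - {"grip":1,"x":0,"y":0,"z":0,"roll":2}
    - {"grip":1,"x":0,"y":0,"z":0,"roll":0}
    - {"grip":1,"x":0,"y":0,"z":0,"roll":0}

```text
clock: 14.35
tcp_pos: [0.4276, 0.1253, 0.0235]
orientation: [0.0, 0.593, 0.805, 0.003]
wrist_force: [2.8, 7.4, 1.7]
finger_gap: 0.0131
grip_force: 84.5
```

```bash
python3 - <<'E'
from h import *
st();print(az(),env.get_state()["ft_torque"],env.get_state()["tau"][5])
E
```

```text
14.35 [0.4276 0.1253 0.0235] [0.    0.593 0.805 0.003] [2.8 7.4 1.7] 0.0131
107.22717166591333 [ 1.42050926 -0.15192477  1.45151392] 1.4555078744888306
```

Emit:
servo_tool:
  increments:
    - {"grip":1,"x":0,"y":0,"z":0,"roll":2}
    - {"grip":1,"x":0,"y":0,"z":0,"roll":2}
    - {"grip":1,"x":0,"y":0,"z":0,"roll":2}
    - {"grip":1,"x":0,"y":0,"z":0,"roll":0}
    - {"grip":1,"x":0,"y":0,"z":0,"roll":0}

```text
clock: 14.77
tcp_pos: [0.4277, 0.1253, 0.0237]
orientation: [0.0, 0.633, 0.774, 0.003]
wrist_force: [1.8, 5.6, 3.5]
finger_gap: 0.0135
grip_force: 142.2
```

```bash
python3 - <<'E'
from h import *
st();print(az(),env.get_state()["ft_torque"],env.get_state()["tau"][5])
E
```

```text
14.77 [0.4277 0.1253 0.0237] [0.    0.633 0.774 0.003] [1.8 5.6 3.5] 0.0135
101.51097136575132 [ 1.22316464 -0.20282647  3.57958684] 3.55395644903183
```

Torque rose to 3.6 N m, so the knob is at its stop. Release it.

Emit:
servo_tool:
  grip_force: 40
  increments:
    - {"grip":1,"x":0,"y":0,"z":0,"roll":-2}
    - {"grip":1,"x":0,"y":0,"z":0,"roll":-2}
    - {"grip":1,"x":0,"y":0,"z":0,"roll":-2}
    - {"grip":0.4,"x":0,"y":0,"z":0,"roll":0}
    - {"grip":0.4,"x":0,"y":0,"z":0,"roll":0}

```text
clock: 15.18
tcp_pos: [0.4262, 0.1232, 0.0228]
orientation: [0.0, 0.595, 0.804, 0.0]
wrist_force: [0.6, 0.7, -0.7]
finger_gap: 0.0361
grip_force: 0.0
```

Emit:
servo_tool:
  increments:
    - {"grip":0.2,"x":0,"y":0,"z":-10,"roll":0}
    - {"grip":0.2,"x":0,"y":0,"z":-30,"roll":0}
    - {"grip":0.2,"x":0,"y":0,"z":-40,"roll":0}
    - {"grip":0.2,"x":0,"y":0,"z":-30,"roll":0}
    - {"grip":0.2,"x":0,"y":0,"z":0,"roll":0}

```text
clock: 15.6
tcp_pos: [0.4296, 0.1232, 0.1383]
orientation: [0.004, 0.595, 0.803, 0.003]
wrist_force: [0.9, 0.5, -0.9]
finger_gap: 0.0687
grip_force: 0.0
```

```bash
python3 - <<'E'
from h import *
st();print(az(),env.get_state()["joint_pos"])
for o in masses(snap("top","t3.png")): print(np.round(o[3:7],3))
s=snap("scene","s3.png")
E
```

```text
15.6 [0.4296 0.1232 0.1383] [0.004 0.595 0.803 0.003] [ 0.9  0.5 -0.9] 0.0687
106.91782905960322 [ 9.96363523e-02  1.12985652e-01 -4.44335794e-01  1.00358767e+00
 -3.58615487e-04  1.37514814e+00]
[  0.444  -0.291 -67.556 -66.764]
[ 4.35000e-01 -7.90000e-02  1.04561e+02  9.98640e+01]
[ 0.448 -0.175 98.991 96.702]
[ 4.31000e-01  3.70000e-02 -1.17759e+02 -1.17017e+02]
[ 5.65000e-01  1.25000e-01 -6.18280e+01 -1.33062e+02]
[  0.64   -0.205 -26.547 -27.745]
[ 6.39000e-01 -2.00000e-02  1.30115e+02 -1.45150e+02]
```

```bash
python3 - <<'E'
from h import *
plan([((.431,.038,.07),62.5),((.431,.038,-.001),62.5,20)],0)
E
```

```text
rows 11 end [ 0.431   0.0381 -0.001 ] 62.5
[{"grip":0,"x":-12,"y":-3,"z":9,"roll":6.3},{"grip":0,"x":-12,"y":-2,"z":9,"roll":6.4},{"grip":0,"x":-12,"y":-0,"z":9,"roll":6.3},{"grip":0,"x":-12,"y":1,"z":9,"roll":6.4},{"grip":0,"x":-12,"y":2,"z":9,"roll":6.3}]
[{"grip":0,"x":-12,"y":4,"z":9,"roll":6.4},{"grip":0,"x":-10.6,"y":4.8,"z":9.8,"roll":6.3},{"grip":0,"x":-0,"y":0,"z":18,"roll":0},{"grip":0,"x":-0,"y":0,"z":18,"roll":0},{"grip":0,"x":-0,"y":0,"z":18,"roll":0}]
[{"grip":0,"x":-0,"y":0,"z":17,"roll":0}]
```

Emit:
servo_tool:
  increments:
    - {"grip":0,"x":-12,"y":-3,"z":9,"roll":6.3}
    - {"grip":0,"x":-12,"y":-2,"z":9,"roll":6.4}
    - {"grip":0,"x":-12,"y":0,"z":9,"roll":6.3}
    - {"grip":0,"x":-12,"y":1,"z":9,"roll":6.4}
    - {"grip":0,"x":-12,"y":2,"z":9,"roll":6.3}

```text
clock: 16.12
tcp_pos: [0.4269, 0.0618, 0.0854]
orientation: [-0.001, 0.794, 0.608, -0.001]
wrist_force: [0.5, 0.0, 0.1]
finger_gap: 0.0856
grip_force: 0.0
```

Emit:
servo_tool:
  increments:
    - {"grip":0,"x":-12,"y":4,"z":9,"roll":6.4}
    - {"grip":0,"x":-10.5,"y":5,"z":10,"roll":6.3}
    - {"grip":0,"x":0,"y":0,"z":20,"roll":0}
    - {"grip":0,"x":0,"y":0,"z":20,"roll":0}
    - {"grip":0,"x":0,"y":0,"z":12,"roll":0}

```text
clock: 16.53
tcp_pos: [0.4275, 0.038, 0.0133]
orientation: [-0.001, 0.855, 0.519, -0.002]
wrist_force: [-0.4, -0.3, -0.0]
finger_gap: 0.0854
grip_force: 0.0
```

Emit:
servo_tool:
  increments:
    - {"grip":0,"x":0,"y":0,"z":8,"roll":0}
    - {"grip":0,"x":0,"y":0,"z":5,"roll":0}
    - {"grip":0,"x":0,"y":0,"z":3,"roll":0}
    - {"grip":0,"x":0,"y":0,"z":0,"roll":0}
    - {"grip":0,"x":0,"y":0,"z":0,"roll":0}

```text
clock: 16.95
tcp_pos: [0.4304, 0.0383, 0.0005]
orientation: [0.0, 0.855, 0.519, 0.0]
wrist_force: [1.2, 0.3, 0.4]
finger_gap: 0.0855
grip_force: 0.0
```

```bash
python3 - <<'E'
from h import *
st();print(az())
s=snap("scene")
cv2.imwrite("pics/p8.png",cv2.resize(s[150:300,200:360],None,fx=4,fy=4)[:,:,::-1])
E
```

```text
16.95 [0.4304 0.0383 0.0005] [0.    0.855 0.519 0.   ] [1.2 0.3 0.4] 0.0855
62.5873790927245
```

View pics/p8.png

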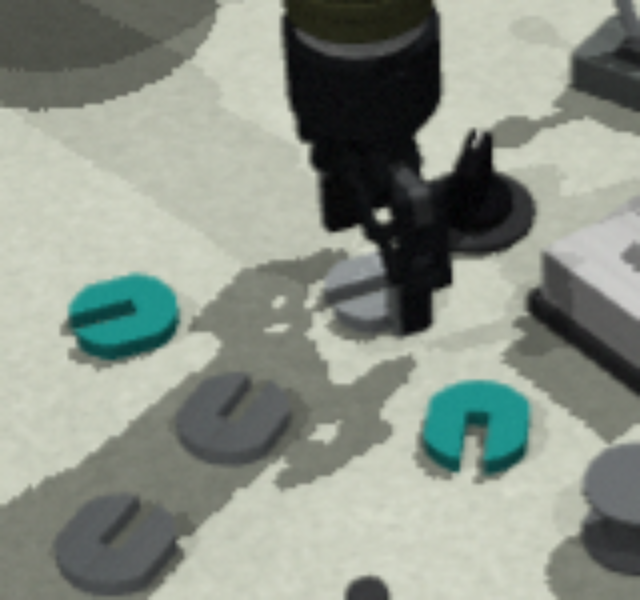

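The fingers straddle the first mass and the knob has turned. Close on it.

Emit:
servo_tool:
  grip_force: 40
  increments:
    - {"grip":1,"x":0,"y":0,"z":1,"roll":0}
    - {"grip":1,"x":0,"y":0,"z":0,"roll":0}
    - {"grip":1,"x":0,"y":0,"z":0,"roll":0}
    - {"grip":1,"x":0,"y":0,"z":0,"roll":0}
    - {"grip":1,"x":0,"y":0,"z":0,"roll":0}

```text
clock: 17.42
tcp_pos: [0.4306, 0.0383, -0.0001]
orientation: [0.0, 0.855, 0.519, 0.0]
wrist_force: [-1.2, 0.5, 6.1]
finger_gap: 0.0489
grip_force: 41.3
```

```bash
python3 - <<'E'
from h import *
st();print(az())
p=env.get_state()["tcp_pos"]
plan([(p+[0,0,.13],None,33),((.627,-.196,.175),45)],1)
E
```

```text
17.42 [ 4.306e-01  3.830e-02 -1.000e-04] [0.    0.855 0.519 0.   ] [-1.2  0.5  6.1] 0.0489
62.58915595855802
rows 12 end [ 0.627 -0.196  0.175] 45.0
[{"grip":1,"x":0,"y":0,"z":-32,"roll":0},{"grip":1,"x":0,"y":0,"z":-33,"roll":0},{"grip":1,"x":0,"y":0,"z":-32,"roll":0},{"grip":1,"x":0,"y":0,"z":-33,"roll":0},{"grip":1,"x":-15,"y":35,"z":-6,"roll":2.2}]
[{"grip":1,"x":-13,"y":36,"z":-6,"roll":2.2},{"grip":1,"x":-12,"y":36,"z":-6,"roll":2.2},{"grip":1,"x":-11,"y":37,"z":-5,"roll":2.2},{"grip":1,"x":-9,"y":37,"z":-6,"roll":2.2},{"grip":1,"x":-8,"y":37,"z":-5,"roll":2.2}]
[{"grip":1,"x":-6,"y":38,"z":-6,"roll":2.2},{"grip":1,"x":-4.3,"y":38.2,"z":-5.1,"roll":2.2}]
```

Emit:
servo_tool:
  increments:
    - {"grip":1,"x":0,"y":0,"z":-20,"roll":0}
    - {"grip":1,"x":0,"y":0,"z":-30,"roll":0}
    - {"grip":1,"x":0,"y":0,"z":-30,"roll":0}
    - {"grip":1,"x":0,"y":0,"z":-30,"roll":0}
    - {"grip":1,"x":0,"y":0,"z":-20,"roll":0}

```text
clock: 17.83
tcp_pos: [0.4307, 0.0383, 0.1319]
orientation: [0.001, 0.855, 0.519, 0.001]
wrist_force: [1.3, -0.2, -2.4]
finger_gap: 0.0487
grip_force: 43.1
```

```bash
python3 - <<'E'
from h import *
st()
t=snap("top","t4.png");s=snap("scene","s4.png")
a=cv2.resize(t[170:235,405:475],None,fx=6,fy=6,interpolation=cv2.INTER_CUBIC)
b=cv2.resize(s[285:365,260:330],None,fx=5.5,fy=5.5,interpolation=cv2.INTER_CUBIC)
c=np.zeros((440,810,3),np.uint8);c[:a.shape[0],:a.shape[1]]=a;c[:b.shape[0],425:425+b.shape[1]]=b
cv2.imwrite("pics/p9.png",c[:,:800,::-1])
for n in("top","scene"): print(n,"pan",proj(n,[*HANG,.06]),"head",proj(n,[*HANG,.115]), "dpx/m x",(proj(n,[HANG[0]+.01,HANG[1],.06])-proj(n,[*HANG,.06]))/10,"y",(proj(n,[HANG[0],HANG[1]+.01,.06])-proj(n,[*HANG,.06]))/10)
E
```

```text
17.83 [0.4307 0.0383 0.1319] [0.001 0.855 0.519 0.001] [ 1.3 -0.2 -2.4] 0.0487
top pan [437.45756295 195.1566599 ] head [443.24736049 185.77299042] dpx/m x [ 0.01759157 -0.55360422] y [-0.57545009 -0.04219466]
scene pan [292.57648417 320.35698261] head [290.93778774 298.10873792] dpx/m x [0.46963474 0.29109663] y [ 0.3886186  -0.37880548]
```

View pics/p9.png

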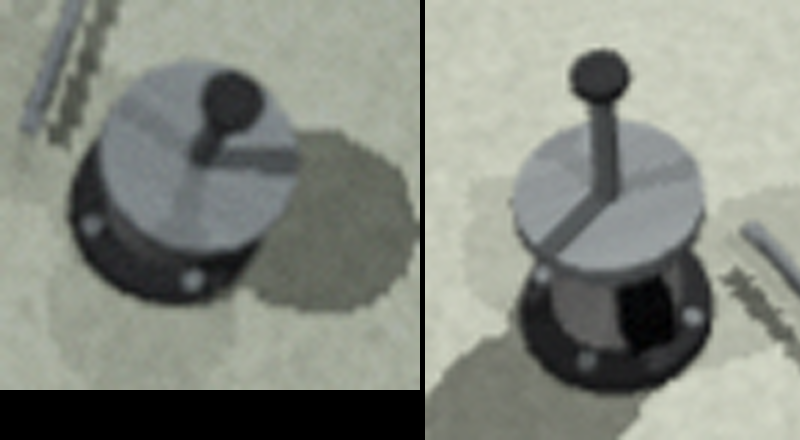

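The hanger pan centre is at top px (438.0,195.6) and scene px (293.2,319.9). Both agree with the axis at (0.6265,-0.196) to about 1 mm.

```bash
sed -i 's/^HANG=.*/HANG=np.array([.6265,-.1962])/' h.py; cat >> h.py <<'E'
def rel(s):
    "TCP relative to hanger: along approach dir (slot az s) and lateral(left)"
    p=env.get_state()["tcp_pos"]; d=p[:2]-HANG; r=np.radians(s)
    print("along %.1f left %.1f z %.1f az %.1f"%(1e3*(d@[np.cos(r),np.sin(r)]),1e3*(d@[-np.sin(r),np.cos(r)]),1e3*p[2],az()))
def start(s,back,z): 
    r=np.radians(s); return np.r_[HANG-back*np.array([np.cos(r),np.sin(r)]),z]
E
python3 - <<'E'
from h import *
plan([(start(-135,.060,.13),45),(start(-135,.060,.067),45,25)],1)
E
```

```text
rows 11 end [ 0.6689 -0.1538  0.067 ] 45.0
[{"grip":1,"x":-8,"y":37,"z":0,"roll":2.2},{"grip":1,"x":-6,"y":38,"z":0,"roll":2.2},{"grip":1,"x":-5,"y":38,"z":0,"roll":2.2},{"grip":1,"x":-3,"y":38,"z":1,"roll":2.2},{"grip":1,"x":-2,"y":38,"z":0,"roll":2.2}]
[{"grip":1,"x":-0,"y":38,"z":1,"roll":2.2},{"grip":1,"x":1,"y":38,"z":0,"roll":2.2},{"grip":1,"x":1.9,"y":37.5,"z":0.6,"roll":2.2},{"grip":1,"x":0,"y":0,"z":21,"roll":-0},{"grip":1,"x":0,"y":0,"z":21,"roll":-0}]
[{"grip":1,"x":0,"y":0,"z":21,"roll":-0}]
```

Emit:
servo_tool:
  increments:
    - {"grip":1,"x":-8,"y":37,"z":0,"roll":2.2}
    - {"grip":1,"x":-6,"y":38,"z":0,"roll":2.2}
    - {"grip":1,"x":-5,"y":38,"z":0,"roll":2.2}
    - {"grip":1,"x":-3,"y":38,"z":1,"roll":2.2}
    - {"grip":1,"x":-2,"y":38,"z":0,"roll":2.2}

```text
clock: 18.35
tcp_pos: [0.5785, -0.0829, 0.1262]
orientation: [-0.001, 0.901, 0.434, -0.001]
wrist_force: [0.6, 0.2, -1.0]
finger_gap: 0.0489
grip_force: 43.1
```

Emit:
servo_tool:
  increments:
    - {"grip":1,"x":0,"y":38,"z":1,"roll":2.2}
    - {"grip":1,"x":1,"y":38,"z":0,"roll":2.2}
    - {"grip":1,"x":2,"y":37.5,"z":0,"roll":2.2}
    - {"grip":1,"x":0,"y":0,"z":21,"roll":0}
    - {"grip":1,"x":0,"y":0,"z":21,"roll":0}

```text
clock: 18.77
tcp_pos: [0.6689, -0.156, 0.0835]
orientation: [0.001, 0.924, 0.382, 0.001]
wrist_force: [-0.9, 0.7, -2.7]
finger_gap: 0.0483
grip_force: 43.1
```

Emit:
servo_tool:
  increments:
    - {"grip":1,"x":0,"y":0,"z":12,"roll":0}
    - {"grip":1,"x":0,"y":0,"z":6,"roll":0}
    - {"grip":1,"x":0,"y":0,"z":2,"roll":0}
    - {"grip":1,"x":0,"y":0,"z":0,"roll":0}
    - {"grip":1,"x":0,"y":0,"z":0,"roll":0}

```text
clock: 19.18
tcp_pos: [0.6668, -0.1533, 0.0663]
orientation: [0.0, 0.924, 0.383, 0.001]
wrist_force: [-0.5, 0.4, -1.9]
finger_gap: 0.0485
grip_force: 43.1
```

```bash
python3 - <<'E'
from h import *
st();rel(-135)
plan([(start(-135,.033,.066),45,9)],1)
s=snap("scene")
cv2.imwrite("pics/p10.png",cv2.resize(s[220:370,230:400],None,fx=4,fy=4)[:,:,::-1])
E
```

```text
19.18 [ 0.6668 -0.1533  0.0663] [0.    0.924 0.383 0.001] [-0.5  0.4 -1.9] 0.0485
along -58.8 left -1.8 z 66.3 az 45.0
rows 3 end [ 0.6498 -0.1729  0.066 ] 45.0
[{"grip":1,"x":-9,"y":1,"z":0,"roll":0},{"grip":1,"x":-8,"y":0,"z":0,"roll":0},{"grip":1,"x":-8.8,"y":0.8,"z":0.3,"roll":0}]
```

View pics/p10.png

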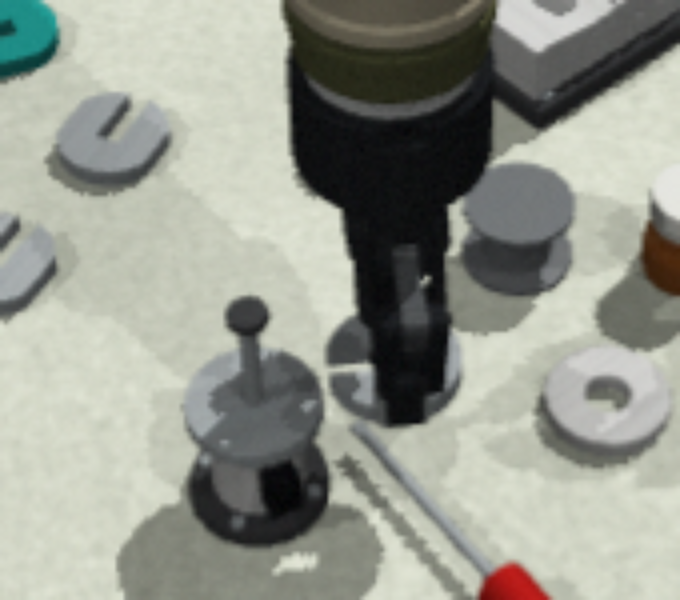

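The mass is held level with its mouth towards the stem. Insert it step by step, watching the force.

Emit:
servo_tool:
  increments:
    - {"grip":1,"x":-9,"y":1,"z":0,"roll":0}
    - {"grip":1,"x":-8,"y":0.5,"z":0,"roll":0}
    - {"grip":1,"x":-6,"y":0.5,"z":0,"roll":0}
    - {"grip":1,"x":-4,"y":0,"z":0,"roll":0}
    - {"grip":1,"x":0,"y":0,"z":0,"roll":0}

```text
clock: 19.65
tcp_pos: [0.6479, -0.1752, 0.0657]
orientation: [0.0, 0.924, 0.382, -0.0]
wrist_force: [0.5, 0.9, -2.6]
finger_gap: 0.0486
grip_force: 43.1
```

Emit:
servo_tool:
  increments:
    - {"grip":1,"x":-3,"y":0,"z":0,"roll":0}
    - {"grip":1,"x":-3,"y":0,"z":0,"roll":0}
    - {"grip":1,"x":-3,"y":0,"z":0,"roll":0}
    - {"grip":1,"x":0,"y":0,"z":0,"roll":0}
    - {"grip":1,"x":0,"y":0,"z":0,"roll":0}

```text
clock: 20.07
tcp_pos: [0.6423, -0.1805, 0.0652]
orientation: [-0.0, 0.924, 0.383, 0.0]
wrist_force: [0.3, 0.0, -2.1]
finger_gap: 0.0489
grip_force: 43.1
```

```bash
python3 - <<'E'
from h import *
st();rel(-135)
E
```

```text
20.07 [ 0.6423 -0.1805  0.0652] [-0.     0.924  0.383  0.   ] [ 0.3  0.  -2.1] 0.0489
along -22.3 left 0.1 z 65.2 az 45.0
```

Emit:
servo_tool:
  increments:
    - {"grip":1,"x":-5,"y":0,"z":0,"roll":0}
    - {"grip":1,"x":-5,"y":0,"z":0,"roll":0}
    - {"grip":1,"x":-5,"y":0,"z":0,"roll":0}
    - {"grip":1,"x":-4,"y":0,"z":0,"roll":0}
    - {"grip":1,"x":-2,"y":0,"z":0,"roll":0}

```text
clock: 20.48
tcp_pos: [0.6269, -0.1959, 0.0653]
orientation: [-0.0, 0.924, 0.382, -0.0]
wrist_force: [0.1, -0.5, -2.6]
finger_gap: 0.0484
grip_force: 43.1
```

Emit:
servo_tool:
  increments:
    - {"grip":1,"x":0,"y":0,"z":1,"roll":0}
    - {"grip":1,"x":0,"y":0,"z":1,"roll":0}
    - {"grip":1,"x":0,"y":0,"z":1,"roll":0}
    - {"grip":1,"x":0,"y":0,"z":0,"roll":0}
    - {"grip":1,"x":0,"y":0,"z":0,"roll":0}

```text
clock: 20.9
tcp_pos: [0.6276, -0.1951, 0.0621]
orientation: [-0.0, 0.924, 0.383, -0.0]
wrist_force: [0.6, -0.4, -2.5]
finger_gap: 0.0488
grip_force: 43.1
```

```bash
python3 - <<'E'
from h import *
st();rel(-135)
E
```

```text
20.9 [ 0.6276 -0.1951  0.0621] [-0.     0.924  0.383 -0.   ] [ 0.6 -0.4 -2.5] 0.0488
along -1.6 left -0.1 z 62.1 az 45.0
```

Lower to contact, then release.

Emit:
servo_tool:
  increments:
    - {"grip":1,"x":0,"y":0,"z":1,"roll":0}
    - {"grip":1,"x":0,"y":0,"z":0.5,"roll":0}
    - {"grip":1,"x":0,"y":0,"z":0,"roll":0}
    - {"grip":1,"x":0,"y":0,"z":0,"roll":0}
    - {"grip":1,"x":0,"y":0,"z":0,"roll":0}

```text
clock: 21.32
tcp_pos: [0.6276, -0.1953, 0.0608]
orientation: [-0.0, 0.924, 0.383, 0.0]
wrist_force: [-0.6, 0.2, -2.0]
finger_gap: 0.0487
grip_force: 43.1
```

Emit:
servo_tool:
  increments:
    - {"grip":0,"x":0,"y":0,"z":0,"roll":0}
    - {"grip":0,"x":0,"y":0,"z":0,"roll":0}
    - {"grip":0,"x":0,"y":0,"z":0,"roll":0}
    - {"grip":0,"x":0,"y":0,"z":0,"roll":0}
    - {"grip":0,"x":0,"y":0,"z":0,"roll":0}

```text
clock: 21.73
tcp_pos: [0.6277, -0.1953, 0.061]
orientation: [0.0, 0.924, 0.383, 0.0]
wrist_force: [-0.5, -0.2, 0.0]
finger_gap: 0.0852
grip_force: 0.0
```

Emit:
servo_tool:
  increments:
    - {"grip":0,"x":0,"y":0,"z":-15,"roll":0}
    - {"grip":0,"x":0,"y":0,"z":-30,"roll":0}
    - {"grip":0,"x":0,"y":0,"z":-35,"roll":0}
    - {"grip":0,"x":0,"y":0,"z":-30,"roll":0}
    - {"grip":0,"x":0,"y":0,"z":-10,"roll":0}

```text
clock: 22.15
tcp_pos: [0.6296, -0.1962, 0.1865]
orientation: [0.003, 0.924, 0.383, 0.003]
wrist_force: [0.3, 0.2, 0.5]
finger_gap: 0.085
grip_force: 0.0
```

```bash
python3 - <<'E'
from h import *
st();print(az())
for o in masses(snap("top","t5.png")): print(np.round(o[:7],3))
snap("scene","s5.png")
E
```

```text
22.15 [ 0.6296 -0.1962  0.1865] [0.003 0.924 0.383 0.003] [0.3 0.2 0.5] 0.085
44.99038213452584
[ 3.35487e+02  1.89428e+02  6.69500e+02  6.39000e-01 -2.00000e-02
  1.32414e+02 -1.44204e+02]
```

```bash
python3 - <<'E'
from h import *
plan([((.44,.03,.15),101)],0)
E
```

```text
rows 9 end [0.44 0.03 0.15] 101.0
[{"grip":0,"x":3,"y":-33,"z":4,"roll":-6.2},{"grip":0,"x":6,"y":-32,"z":4,"roll":-6.2},{"grip":0,"x":10,"y":-31,"z":4,"roll":-6.2},{"grip":0,"x":13,"y":-30,"z":4,"roll":-6.2},{"grip":0,"x":16,"y":-28,"z":4,"roll":-6.2}]
[{"grip":0,"x":19,"y":-27,"z":3,"roll":-6.3},{"grip":0,"x":22,"y":-24,"z":4,"roll":-6.2},{"grip":0,"x":25,"y":-22,"z":3,"roll":-6.3},{"grip":0,"x":27.1,"y":-18.3,"z":4,"roll":-6.2}]
```

Emit:
servo_tool:
  increments:
    - {"grip":0,"x":3,"y":-33,"z":4,"roll":-6.2}
    - {"grip":0,"x":6,"y":-32,"z":4,"roll":-6.2}
    - {"grip":0,"x":10,"y":-31,"z":4,"roll":-6.2}
    - {"grip":0,"x":13,"y":-30,"z":4,"roll":-6.2}
    - {"grip":0,"x":16,"y":-28,"z":4,"roll":-6.2}

```text
clock: 22.67
tcp_pos: [0.52, -0.0689, 0.1581]
orientation: [-0.002, 0.787, 0.617, -0.001]
wrist_force: [-0.1, 0.0, 0.2]
finger_gap: 0.0855
grip_force: 0.0
```

Emit:
servo_tool:
  increments:
    - {"grip":0,"x":19,"y":-27,"z":3,"roll":-6.3}
    - {"grip":0,"x":22,"y":-24,"z":4,"roll":-6.2}
    - {"grip":0,"x":25,"y":-22,"z":3,"roll":-6.3}
    - {"grip":0,"x":27,"y":-18.5,"z":4,"roll":-6.2}
    - {"grip":0,"x":0,"y":0,"z":0,"roll":0}

```text
clock: 23.08
tcp_pos: [0.4312, 0.0343, 0.1437]
orientation: [-0.004, 0.633, 0.774, -0.002]
wrist_force: [-1.2, -0.5, -0.9]
finger_gap: 0.0852
grip_force: 0.0
```

```bash
python3 - <<'E'
from h import *
st();print(az())
for o in masses(snap("top","t6.png")): print(np.round(o[:8],3))
plan([((.435,-.078,.06),101.5),((.435,-.078,.002),101.5,20)],0)
E
```

```text
23.08 [0.4312 0.0343 0.1437] [-0.004  0.633  0.774 -0.002] [-1.2 -0.5 -0.9] 0.0852
101.4356944111211
[ 4.83127e+02  3.07298e+02  5.58000e+02  4.45000e-01 -2.92000e-01
 -6.78960e+01 -6.62420e+01  1.15000e+02]
[ 3.61821e+02  3.04585e+02  6.31000e+02  4.35000e-01 -8.00000e-02
  1.01859e+02  1.02819e+02  1.14000e+02]
[ 4.16901e+02  3.00752e+02  5.53500e+02  4.48000e-01 -1.75000e-01
  9.70550e+01  9.54260e+01  1.46000e+02]
[158.787 276.332 263.      0.457   0.28   99.286 174.15   94.   ]
[ 4.37727e+02  1.94860e+02  7.98500e+02  6.43000e-01 -2.05000e-01
  9.42940e+01 -1.77214e+02  7.00000e+00]
[ 3.38866e+02  1.88894e+02  4.25000e+02  6.40000e-01 -2.60000e-02
  1.29870e+02 -1.61975e+02  3.70000e+01]
rows 7 end [ 0.435 -0.078  0.002] 101.5
[{"grip":0,"x":-27,"y":-5,"z":21,"roll":-0.1},{"grip":0,"x":-27,"y":-5,"z":21,"roll":-0.1},{"grip":0,"x":-27,"y":-5,"z":21,"roll":-0.1},{"grip":0,"x":-27.7,"y":-5.8,"z":21.5,"roll":-0},{"grip":0,"x":-0,"y":-0,"z":19,"roll":-0}]
[{"grip":0,"x":-0,"y":-0,"z":20,"roll":-0},{"grip":0,"x":-0,"y":-0,"z":19,"roll":-0}]
```

Emit:
servo_tool:
  increments:
    - {"grip":0,"x":-27,"y":-5,"z":21,"roll":0}
    - {"grip":0,"x":-27,"y":-5,"z":21,"roll":0}
    - {"grip":0,"x":-27,"y":-5,"z":21,"roll":0}
    - {"grip":0,"x":-27.5,"y":-6,"z":21,"roll":0}
    - {"grip":0,"x":0,"y":0,"z":19,"roll":0}

```text
clock: 23.55
tcp_pos: [0.4388, -0.0844, 0.0419]
orientation: [0.001, 0.639, 0.77, -0.001]
wrist_force: [1.3, 0.8, 0.2]
finger_gap: 0.0858
grip_force: 0.0
```

Emit:
servo_tool:
  increments:
    - {"grip":0,"x":0,"y":0,"z":15,"roll":0}
    - {"grip":0,"x":0,"y":0,"z":10,"roll":0}
    - {"grip":0,"x":0,"y":0,"z":6,"roll":0}
    - {"grip":0,"x":0,"y":0,"z":0,"roll":0}
    - {"grip":0,"x":0,"y":0,"z":0,"roll":0}

```text
clock: 23.97
tcp_pos: [0.438, -0.08, 0.0123]
orientation: [-0.001, 0.636, 0.771, -0.0]
wrist_force: [0.3, -0.8, 0.2]
finger_gap: 0.0852
grip_force: 0.0
```

```bash
python3 - <<'E'
from h import *
st();print(az())
plan([((.435,-.078,.002),101.5,20)],0)
E
```

```text
23.97 [ 0.438  -0.08    0.0123] [-0.001  0.636  0.771 -0.   ] [ 0.3 -0.8  0.2] 0.0852
100.93991050948836
rows 1 end [ 0.435 -0.078  0.002] 101.5
[{"grip":0,"x":2.6,"y":-2.5,"z":10.3,"roll":-0.6}]
```

Emit:
servo_tool:
  increments:
    - {"grip":0,"x":2.5,"y":-2.5,"z":6,"roll":-0.5}
    - {"grip":0,"x":0,"y":0,"z":4,"roll":0}
    - {"grip":0,"x":0,"y":0,"z":0,"roll":0}
    - {"grip":1,"x":0,"y":0,"z":0,"roll":0}
    - {"grip":1,"x":0,"y":0,"z":0,"roll":0}

```text
clock: 24.38
tcp_pos: [0.4355, -0.0778, 0.0031]
orientation: [0.0, 0.633, 0.774, 0.0]
wrist_force: [0.4, 0.5, -0.2]
finger_gap: 0.064
grip_force: 0.0
```

Emit:
servo_tool:
  increments:
    - {"grip":1,"x":0,"y":0,"z":0,"roll":0}
    - {"grip":1,"x":0,"y":0,"z":0,"roll":0}
    - {"grip":1,"x":0,"y":0,"z":0,"roll":0}
    - {"grip":1,"x":0,"y":0,"z":0,"roll":0}
    - {"grip":1,"x":0,"y":0,"z":0,"roll":0}

```text
clock: 24.8
tcp_pos: [0.4356, -0.0779, 0.0034]
orientation: [0.0, 0.633, 0.774, 0.0]
wrist_force: [-0.6, 0.3, 5.8]
finger_gap: 0.0485
grip_force: 40.5
```

```bash
python3 - <<'E'
from h import *
st();print(az())
p=env.get_state()["tcp_pos"]
plan([(p+[0,0,.13],None,30),(start(45,.060,.135),45),(start(45,.060,.080),45,20)],1)
E
```

```text
24.8 [ 0.4356 -0.0779  0.0034] [0.    0.633 0.774 0.   ] [-0.6  0.3  5.8] 0.0485
101.49489858682988
rows 17 end [ 0.5841 -0.2386  0.08  ] 45.0
[{"grip":1,"x":0,"y":0,"z":-26,"roll":0},{"grip":1,"x":0,"y":0,"z":-26,"roll":0},{"grip":1,"x":0,"y":0,"z":-26,"roll":0},{"grip":1,"x":0,"y":0,"z":-26,"roll":0},{"grip":1,"x":0,"y":0,"z":-26,"roll":0}]
[{"grip":1,"x":-21,"y":13,"z":-0,"roll":6.3},{"grip":1,"x":-19,"y":15,"z":-0,"roll":6.3},{"grip":1,"x":-18,"y":17,"z":-0,"roll":6.3},{"grip":1,"x":-16,"y":19,"z":-0,"roll":6.3},{"grip":1,"x":-13,"y":20,"z":-0,"roll":6.3}]
[{"grip":1,"x":-11,"y":21,"z":-0,"roll":6.2},{"grip":1,"x":-9,"y":23,"z":-1,"roll":6.3},{"grip":1,"x":-6,"y":23,"z":-0,"roll":6.2},{"grip":1,"x":-3.8,"y":23.9,"z":-0.6,"roll":6.3},{"grip":1,"x":-0,"y":0,"z":18,"roll":-0}]
[{"grip":1,"x":-0,"y":0,"z":19,"roll":-0},{"grip":1,"x":-0,"y":0,"z":18,"roll":-0}]
```

Emit:
servo_tool:
  increments:
    - {"grip":1,"x":0,"y":0,"z":-20,"roll":0}
    - {"grip":1,"x":0,"y":0,"z":-30,"roll":0}
    - {"grip":1,"x":0,"y":0,"z":-30,"roll":0}
    - {"grip":1,"x":0,"y":0,"z":-30,"roll":0}
    - {"grip":1,"x":0,"y":0,"z":-20,"roll":0}

```text
clock: 25.22
tcp_pos: [0.4359, -0.0781, 0.1354]
orientation: [0.001, 0.633, 0.774, 0.0]
wrist_force: [0.6, 0.1, -1.7]
finger_gap: 0.0481
grip_force: 42.6
```

Emit:
servo_tool:
  increments:
    - {"grip":1,"x":-21,"y":13,"z":0,"roll":6.3}
    - {"grip":1,"x":-19,"y":15,"z":0,"roll":6.3}
    - {"grip":1,"x":-18,"y":17,"z":0,"roll":6.3}
    - {"grip":1,"x":-16,"y":19,"z":0,"roll":6.3}
    - {"grip":1,"x":-13,"y":20,"z":0,"roll":6.3}

```text
clock: 25.63
tcp_pos: [0.5192, -0.1683, 0.1326]
orientation: [-0.0, 0.821, 0.571, 0.0]
wrist_force: [0.6, 0.7, -2.0]
finger_gap: 0.048
grip_force: 42.6
```

Emit:
servo_tool:
  increments:
    - {"grip":1,"x":-11,"y":21,"z":0,"roll":6.2}
    - {"grip":1,"x":-9,"y":23,"z":0,"roll":6.3}
    - {"grip":1,"x":-6,"y":23,"z":0,"roll":6.2}
    - {"grip":1,"x":-4,"y":24,"z":0,"roll":6.3}
    - {"grip":1,"x":0,"y":0,"z":18,"roll":0}

```text
clock: 26.05
tcp_pos: [0.5888, -0.2437, 0.1176]
orientation: [0.004, 0.925, 0.38, 0.003]
wrist_force: [1.6, -1.1, -1.0]
finger_gap: 0.0479
grip_force: 42.6
```

Emit:
servo_tool:
  increments:
    - {"grip":1,"x":0,"y":0,"z":15,"roll":0}
    - {"grip":1,"x":0,"y":0,"z":12,"roll":0}
    - {"grip":1,"x":0,"y":0,"z":6,"roll":0}
    - {"grip":1,"x":0,"y":0,"z":0,"roll":0}
    - {"grip":1,"x":0,"y":0,"z":0,"roll":0}

```text
clock: 26.47
tcp_pos: [0.5834, -0.2385, 0.0816]
orientation: [-0.0, 0.924, 0.383, -0.0]
wrist_force: [0.7, -0.5, -2.0]
finger_gap: 0.0482
grip_force: 42.6
```

```bash
python3 - <<'E'
from h import *
st();rel(45)
plan([(start(45,.024,.079),45,8)],1)
E
```

```text
26.47 [ 0.5834 -0.2385  0.0816] [-0.     0.924  0.383 -0.   ] [ 0.7 -0.5 -2. ] 0.0482
along -60.4 left 0.5 z 81.6 az 45.0
rows 5 end [ 0.6095 -0.2132  0.079 ] 45.0
[{"grip":1,"x":7,"y":0,"z":1,"roll":-0},{"grip":1,"x":7,"y":0,"z":0,"roll":-0},{"grip":1,"x":7,"y":0,"z":1,"roll":-0},{"grip":1,"x":8,"y":0,"z":0,"roll":-0},{"grip":1,"x":7.4,"y":0.5,"z":0.6,"roll":-0}]
```

Emit:
servo_tool:
  increments:
    - {"grip":1,"x":8,"y":0.5,"z":1,"roll":0}
    - {"grip":1,"x":8,"y":0,"z":1,"roll":0}
    - {"grip":1,"x":8,"y":0,"z":1,"roll":0}
    - {"grip":1,"x":6,"y":0,"z":0,"roll":0}
    - {"grip":1,"x":3,"y":0,"z":0,"roll":0}

```text
clock: 26.88
tcp_pos: [0.6085, -0.2146, 0.0791]
orientation: [0.0, 0.924, 0.383, 0.0]
wrist_force: [-0.3, -0.6, -1.2]
finger_gap: 0.0479
grip_force: 42.6
```

Emit:
servo_tool:
  increments:
    - {"grip":1,"x":3,"y":0,"z":0,"roll":0}
    - {"grip":1,"x":3,"y":0,"z":0,"roll":0}
    - {"grip":1,"x":0,"y":0,"z":0,"roll":0}
    - {"grip":1,"x":0,"y":0,"z":0,"roll":0}
    - {"grip":1,"x":0,"y":0,"z":0,"roll":0}

```text
clock: 27.3
tcp_pos: [0.6114, -0.2117, 0.0788]
orientation: [-0.0, 0.924, 0.382, -0.0]
wrist_force: [0.8, 0.4, -2.8]
finger_gap: 0.048
grip_force: 42.6
```

```bash
python3 - <<'E'
from h import *
st();rel(45)
E
```

```text
27.3 [ 0.6114 -0.2117  0.0788] [-0.     0.924  0.382 -0.   ] [ 0.8  0.4 -2.8] 0.048
along -21.6 left -0.3 z 78.8 az 45.0
```

No contact, so the stem is in the mouth. Continue in, lower and release.

Emit:
servo_tool:
  increments:
    - {"grip":1,"x":5,"y":0,"z":0,"roll":0}
    - {"grip":1,"x":5,"y":0,"z":0,"roll":0}
    - {"grip":1,"x":5,"y":0,"z":0,"roll":0}
    - {"grip":1,"x":4,"y":0,"z":0,"roll":0}
    - {"grip":1,"x":2,"y":0,"z":0,"roll":0}

```text
clock: 27.72
tcp_pos: [0.6271, -0.196, 0.0788]
orientation: [-0.0, 0.924, 0.383, 0.0]
wrist_force: [1.1, -0.1, -1.7]
finger_gap: 0.0481
grip_force: 42.6
```

Emit:
servo_tool:
  increments:
    - {"grip":1,"x":0,"y":0,"z":2,"roll":0}
    - {"grip":1,"x":0,"y":0,"z":1,"roll":0}
    - {"grip":1,"x":0,"y":0,"z":1,"roll":0}
    - {"grip":1,"x":0,"y":0,"z":0,"roll":0}
    - {"grip":1,"x":0,"y":0,"z":0,"roll":0}

```text
clock: 28.13
tcp_pos: [0.6262, -0.1968, 0.0746]
orientation: [-0.0, 0.924, 0.382, -0.0]
wrist_force: [0.0, 0.5, -1.2]
finger_gap: 0.0483
grip_force: 42.6
```

```bash
python3 - <<'E'
from h import *
st();rel(45)
E
```

```text
28.13 [ 0.6262 -0.1968  0.0746] [-0.     0.924  0.382 -0.   ] [ 0.   0.5 -1.2] 0.0483
along -0.6 left -0.2 z 74.6 az 45.0
```

Emit:
servo_tool:
  increments:
    - {"grip":1,"x":0,"y":0,"z":0.5,"roll":0}
    - {"grip":0,"x":0,"y":0,"z":0,"roll":0}
    - {"grip":0,"x":0,"y":0,"z":0,"roll":0}
    - {"grip":0,"x":0,"y":0,"z":0,"roll":0}
    - {"grip":0,"x":0,"y":0,"z":0,"roll":0}

```text
clock: 28.55
tcp_pos: [0.6267, -0.1968, 0.0747]
orientation: [0.0, 0.924, 0.383, 0.0]
wrist_force: [0.4, -0.0, 0.2]
finger_gap: 0.0851
grip_force: 0.0
```

Emit:
servo_tool:
  increments:
    - {"grip":0,"x":0,"y":0,"z":0,"roll":0}
    - {"grip":0,"x":0,"y":0,"z":-15,"roll":0}
    - {"grip":0,"x":0,"y":0,"z":-30,"roll":0}
    - {"grip":0,"x":0,"y":0,"z":-35,"roll":0}
    - {"grip":0,"x":0,"y":0,"z":-25,"roll":0}

```text
clock: 28.97
tcp_pos: [0.6268, -0.1968, 0.1819]
orientation: [0.001, 0.924, 0.383, 0.001]
wrist_force: [0.2, -0.8, 1.0]
finger_gap: 0.0852
grip_force: 0.0
```

```bash
python3 - <<'E'
from h import *
st();print(az())
plan([((.45,-.02,.15),98)],0)
E
```

```text
28.97 [ 0.6268 -0.1968  0.1819] [0.001 0.924 0.383 0.001] [ 0.2 -0.8  1. ] 0.0852
44.9913281467238
rows 8 end [ 0.45 -0.02  0.15] 98.0
[{"grip":0,"x":-0,"y":-31,"z":4,"roll":-6.6},{"grip":0,"x":4,"y":-31,"z":4,"roll":-6.6},{"grip":0,"x":7,"y":-30,"z":4,"roll":-6.6},{"grip":0,"x":11,"y":-30,"z":4,"roll":-6.6},{"grip":0,"x":14,"y":-28,"z":4,"roll":-6.7}]
[{"grip":0,"x":17,"y":-26,"z":4,"roll":-6.6},{"grip":0,"x":20,"y":-24,"z":4,"roll":-6.7},{"grip":0,"x":22.2,"y":-22.3,"z":3.9,"roll":-6.6}]
```

Emit:
servo_tool:
  increments:
    - {"grip":0,"x":0,"y":-31,"z":4,"roll":-6.6}
    - {"grip":0,"x":4,"y":-31,"z":4,"roll":-6.6}
    - {"grip":0,"x":7,"y":-30,"z":4,"roll":-6.6}
    - {"grip":0,"x":11,"y":-30,"z":4,"roll":-6.6}
    - {"grip":0,"x":14,"y":-28,"z":4,"roll":-6.7}

```text
clock: 29.38
tcp_pos: [0.5153, -0.0848, 0.1593]
orientation: [0.0, 0.775, 0.632, 0.0]
wrist_force: [0.1, 0.6, 0.0]
finger_gap: 0.0853
grip_force: 0.0
```

Emit:
servo_tool:
  increments:
    - {"grip":0,"x":17,"y":-26,"z":4,"roll":-6.6}
    - {"grip":0,"x":20,"y":-24,"z":4,"roll":-6.7}
    - {"grip":0,"x":22,"y":-22.5,"z":4,"roll":-6.6}
    - {"grip":0,"x":0,"y":0,"z":0,"roll":0}
    - {"grip":0,"x":0,"y":0,"z":0,"roll":0}

```text
clock: 29.8
tcp_pos: [0.4482, -0.019, 0.1475]
orientation: [-0.0, 0.656, 0.755, -0.0]
wrist_force: [-0.2, 0.5, -0.6]
finger_gap: 0.0857
grip_force: 0.0
```

```bash
python3 - <<'E'
from h import *
st();print(az())
for o in masses(snap("top","t7.png")): print(np.round(o[:8],3))
plan([((.448,-.174,.06),98),((.448,-.174,.002),98,20)],0)
E
```

```text
29.8 [ 0.4482 -0.019   0.1475] [-0.     0.656  0.755 -0.   ] [-0.2  0.5 -0.6] 0.0857
98.05268970812654
[ 4.82987e+02  3.07278e+02  5.57500e+02  4.45000e-01 -2.91000e-01
 -6.55320e+01 -6.69530e+01  1.13000e+02]
[ 4.16587e+02  3.01099e+02  6.25500e+02  4.48000e-01 -1.75000e-01
  9.82860e+01  9.95790e+01  1.11000e+02]
[157.896 278.76  273.      0.453   0.281 113.131 172.973 187.   ]
[ 2.44858e+02  2.23482e+02  2.98000e+02  5.64000e-01  1.38000e-01
 -1.58240e+01  6.86440e+01  3.48000e+02]
[2.21607e+02 2.11195e+02 9.07000e+02 5.83000e-01 1.82000e-01 4.65930e+01
 1.28672e+02 2.57000e+02]
[ 4.39778e+02  1.93242e+02  7.84500e+02  6.46000e-01 -2.09000e-01
  9.44150e+01  1.70190e+01  2.00000e+00]
rows 8 end [ 0.448  -0.1741  0.002 ] 98.0
[{"grip":0,"x":-30,"y":-5,"z":18,"roll":-0},{"grip":0,"x":-31,"y":-5,"z":17,"roll":-0},{"grip":0,"x":-30,"y":-4,"z":18,"roll":-0},{"grip":0,"x":-31,"y":-5,"z":17,"roll":-0},{"grip":0,"x":-30.4,"y":-4.2,"z":17.9,"roll":-0}]
[{"grip":0,"x":0,"y":0,"z":19,"roll":-0},{"grip":0,"x":0,"y":0,"z":19,"roll":-0},{"grip":0,"x":0,"y":0,"z":20,"roll":-0}]
```

Emit:
servo_tool:
  increments:
    - {"grip":0,"x":-30,"y":-5,"z":18,"roll":0}
    - {"grip":0,"x":-31,"y":-5,"z":17,"roll":0}
    - {"grip":0,"x":-30,"y":-4,"z":18,"roll":0}
    - {"grip":0,"x":-31,"y":-5,"z":17,"roll":0}
    - {"grip":0,"x":-30.5,"y":-4,"z":18,"roll":0}

```text
clock: 30.27
tcp_pos: [0.4492, -0.1775, 0.059]
orientation: [0.001, 0.657, 0.754, 0.0]
wrist_force: [0.3, -0.2, -0.1]
finger_gap: 0.0857
grip_force: 0.0
```

Emit:
servo_tool:
  increments:
    - {"grip":0,"x":0,"y":0,"z":20,"roll":0}
    - {"grip":0,"x":0,"y":0,"z":17,"roll":0}
    - {"grip":0,"x":0,"y":0,"z":10,"roll":0}
    - {"grip":0,"x":0,"y":0,"z":0,"roll":0}
    - {"grip":0,"x":0,"y":0,"z":0,"roll":0}

```text
clock: 30.68
tcp_pos: [0.4481, -0.1747, 0.0121]
orientation: [-0.0, 0.656, 0.754, -0.0]
wrist_force: [-0.4, -0.1, 0.6]
finger_gap: 0.0854
grip_force: 0.0
```

```bash
python3 - <<'E'
from h import *
st();print(az())
plan([((.448,-.174,.002),98,20)],0)
E
```

```text
30.68 [ 0.4481 -0.1747  0.0121] [-0.     0.656  0.754 -0.   ] [-0.4 -0.1  0.6] 0.0854
97.94649042839322
rows 1 end [ 0.448 -0.174  0.002] 98.0
[{"grip":0,"x":0.7,"y":0,"z":10.1,"roll":-0.1}]
```

Emit:
servo_tool:
  increments:
    - {"grip":0,"x":0.5,"y":0,"z":6,"roll":0}
    - {"grip":0,"x":0,"y":0,"z":4,"roll":0}
    - {"grip":0,"x":0,"y":0,"z":0,"roll":0}
    - {"grip":1,"x":0,"y":0,"z":0,"roll":0}
    - {"grip":1,"x":0,"y":0,"z":0,"roll":0}

```text
clock: 31.1
tcp_pos: [0.4481, -0.1737, 0.0027]
orientation: [0.0, 0.656, 0.755, 0.0]
wrist_force: [0.1, 0.0, 0.4]
finger_gap: 0.0637
grip_force: 0.0
```

Emit:
servo_tool:
  increments:
    - {"grip":1,"x":0,"y":0,"z":0,"roll":0}
    - {"grip":1,"x":0,"y":0,"z":0,"roll":0}
    - {"grip":1,"x":0,"y":0,"z":0,"roll":0}
    - {"grip":1,"x":0,"y":0,"z":0,"roll":0}
    - {"grip":1,"x":0,"y":0,"z":0,"roll":0}

```text
clock: 31.52
tcp_pos: [0.4481, -0.1738, 0.003]
orientation: [0.0, 0.656, 0.755, 0.0]
wrist_force: [-0.6, 1.3, 6.2]
finger_gap: 0.0483
grip_force: 40.8
```

```bash
python3 - <<'E'
from h import *
st();print(az())
p=env.get_state()["tcp_pos"]
plan([(p+[0,0,.14],None,30),(start(135,.060,.143),135),(start(135,.060,.090),135,20)],1)
E
```

```text
31.52 [ 0.4481 -0.1738  0.003 ] [0.    0.656 0.755 0.   ] [-0.6  1.3  6.2] 0.0483
97.99813099128573
rows 14 end [ 0.669  -0.2386  0.09  ] 135.0
[{"grip":1,"x":0,"y":0,"z":-28,"roll":0},{"grip":1,"x":0,"y":0,"z":-28,"roll":0},{"grip":1,"x":0,"y":0,"z":-28,"roll":0},{"grip":1,"x":0,"y":0,"z":-28,"roll":0},{"grip":1,"x":0,"y":0,"z":-28,"roll":0}]
[{"grip":1,"x":-16,"y":35,"z":0,"roll":-6.2},{"grip":1,"x":-19,"y":33,"z":0,"roll":-6.2},{"grip":1,"x":-23,"y":31,"z":0,"roll":-6.2},{"grip":1,"x":-26,"y":28,"z":0,"roll":-6.1},{"grip":1,"x":-29,"y":25,"z":0,"roll":-6.2}]
[{"grip":1,"x":-31.8,"y":21.7,"z":0,"roll":-6.1},{"grip":1,"x":0,"y":-0,"z":18,"roll":-0},{"grip":1,"x":0,"y":-0,"z":18,"roll":-0},{"grip":1,"x":0,"y":-0,"z":17,"roll":-0}]
```

Emit:
servo_tool:
  increments:
    - {"grip":1,"x":0,"y":0,"z":-20,"roll":0}
    - {"grip":1,"x":0,"y":0,"z":-32,"roll":0}
    - {"grip":1,"x":0,"y":0,"z":-32,"roll":0}
    - {"grip":1,"x":0,"y":0,"z":-32,"roll":0}
    - {"grip":1,"x":0,"y":0,"z":-26,"roll":0}

```text
clock: 31.93
tcp_pos: [0.4478, -0.1738, 0.1464]
orientation: [0.001, 0.656, 0.755, 0.0]
wrist_force: [1.1, -0.9, -1.8]
finger_gap: 0.0481
grip_force: 42.6
```

Emit:
servo_tool:
  increments:
    - {"grip":1,"x":-16,"y":35,"z":0,"roll":-6.2}
    - {"grip":1,"x":-19,"y":33,"z":0,"roll":-6.2}
    - {"grip":1,"x":-23,"y":31,"z":0,"roll":-6.2}
    - {"grip":1,"x":-26,"y":28,"z":0,"roll":-6.1}
    - {"grip":1,"x":-29,"y":25,"z":0,"roll":-6.2}

```text
clock: 32.35
tcp_pos: [0.6331, -0.2277, 0.144]
orientation: [-0.0, 0.429, 0.903, 0.0]
wrist_force: [1.5, -1.2, -2.3]
finger_gap: 0.0485
grip_force: 42.6
```

Emit:
servo_tool:
  increments:
    - {"grip":1,"x":-32,"y":21.5,"z":0,"roll":-6.1}
    - {"grip":1,"x":0,"y":0,"z":0,"roll":0}
    - {"grip":1,"x":0,"y":0,"z":20,"roll":0}
    - {"grip":1,"x":0,"y":0,"z":18,"roll":0}
    - {"grip":1,"x":0,"y":0,"z":12,"roll":0}

```text
clock: 32.77
tcp_pos: [0.6675, -0.2383, 0.0911]
orientation: [-0.002, 0.383, 0.924, 0.0]
wrist_force: [-0.8, 0.9, -2.4]
finger_gap: 0.0485
grip_force: 42.5
```

Emit:
servo_tool:
  increments:
    - {"grip":1,"x":0,"y":0,"z":3,"roll":0}
    - {"grip":1,"x":0,"y":0,"z":0,"roll":0}
    - {"grip":1,"x":0,"y":0,"z":0,"roll":0}
    - {"grip":1,"x":0,"y":0,"z":0,"roll":0}
    - {"grip":1,"x":0,"y":0,"z":0,"roll":0}

```text
clock: 33.18
tcp_pos: [0.6692, -0.2393, 0.0928]
orientation: [0.001, 0.383, 0.924, -0.0]
wrist_force: [0.4, 0.2, -1.6]
finger_gap: 0.048
grip_force: 42.5
```

```bash
python3 - <<'E'
from h import *
st();rel(135)
E
```

```text
33.18 [ 0.6692 -0.2393  0.0928] [ 0.001  0.383  0.924 -0.   ] [ 0.4  0.2 -1.6] 0.048
along -60.7 left 0.2 z 92.8 az 135.0
```

Emit:
servo_tool:
  increments:
    - {"grip":1,"x":8,"y":0,"z":2,"roll":0}
    - {"grip":1,"x":8,"y":0,"z":1,"roll":0}
    - {"grip":1,"x":8,"y":0,"z":1,"roll":0}
    - {"grip":1,"x":6,"y":0,"z":0,"roll":0}
    - {"grip":1,"x":3,"y":0,"z":0,"roll":0}

```text
clock: 33.6
tcp_pos: [0.645, -0.2151, 0.0882]
orientation: [0.0, 0.383, 0.924, 0.0]
wrist_force: [0.1, 0.7, -1.6]
finger_gap: 0.048
grip_force: 42.6
```

Emit:
servo_tool:
  increments:
    - {"grip":1,"x":3,"y":0,"z":0,"roll":0}
    - {"grip":1,"x":3,"y":0,"z":0,"roll":0}
    - {"grip":1,"x":0,"y":0,"z":0,"roll":0}
    - {"grip":1,"x":0,"y":0,"z":0,"roll":0}
    - {"grip":1,"x":0,"y":0,"z":0,"roll":0}

```text
clock: 34.02
tcp_pos: [0.6412, -0.2116, 0.0874]
orientation: [0.0, 0.383, 0.924, 0.0]
wrist_force: [1.0, 0.6, -1.6]
finger_gap: 0.0482
grip_force: 42.6
```

```bash
python3 - <<'E'
from h import *
st();rel(135)
E
```

```text
34.02 [ 0.6412 -0.2116  0.0874] [0.    0.383 0.924 0.   ] [ 1.   0.6 -1.6] 0.0482
along -21.3 left 0.4 z 87.4 az 135.0
```

Emit:
servo_tool:
  increments:
    - {"grip":1,"x":5,"y":0,"z":0,"roll":0}
    - {"grip":1,"x":5,"y":0,"z":0,"roll":0}
    - {"grip":1,"x":5,"y":0,"z":0,"roll":0}
    - {"grip":1,"x":4,"y":0,"z":0,"roll":0}
    - {"grip":1,"x":1.5,"y":0,"z":0,"roll":0}

```text
clock: 34.43
tcp_pos: [0.6258, -0.196, 0.0873]
orientation: [-0.0, 0.383, 0.924, 0.0]
wrist_force: [0.2, -0.3, -0.8]
finger_gap: 0.0481
grip_force: 42.6
```

Emit:
servo_tool:
  increments:
    - {"grip":1,"x":0,"y":0,"z":1,"roll":0}
    - {"grip":1,"x":0,"y":0,"z":1,"roll":0}
    - {"grip":1,"x":0,"y":0,"z":1,"roll":0}
    - {"grip":1,"x":0,"y":0,"z":0,"roll":0}
    - {"grip":1,"x":0,"y":0,"z":0,"roll":0}

```text
clock: 34.85
tcp_pos: [0.6265, -0.1969, 0.0841]
orientation: [-0.0, 0.383, 0.924, 0.0]
wrist_force: [0.8, 0.8, -1.8]
finger_gap: 0.0483
grip_force: 42.6
```

```bash
python3 - <<'E'
from h import *
st();rel(135)
E
```

```text
34.85 [ 0.6265 -0.1969  0.0841] [-0.     0.383  0.924  0.   ] [ 0.8  0.8 -1.8] 0.0483
along -0.5 left 0.5 z 84.1 az 135.0
```

Emit:
servo_tool:
  increments:
    - {"grip":1,"x":0,"y":0,"z":0.5,"roll":0}
    - {"grip":0,"x":0,"y":0,"z":0,"roll":0}
    - {"grip":0,"x":0,"y":0,"z":0,"roll":0}
    - {"grip":0,"x":0,"y":0,"z":0,"roll":0}
    - {"grip":0,"x":0,"y":0,"z":0,"roll":0}

```text
clock: 35.27
tcp_pos: [0.6267, -0.1969, 0.0841]
orientation: [0.0, 0.383, 0.924, 0.0]
wrist_force: [-0.4, 0.4, 0.3]
finger_gap: 0.0853
grip_force: 0.0
```

Emit:
servo_tool:
  increments:
    - {"grip":0,"x":0,"y":0,"z":0,"roll":0}
    - {"grip":0,"x":0,"y":0,"z":-15,"roll":0}
    - {"grip":0,"x":0,"y":0,"z":-30,"roll":0}
    - {"grip":0,"x":0,"y":0,"z":-30,"roll":0}
    - {"grip":0,"x":0,"y":0,"z":-20,"roll":0}

```text
clock: 35.68
tcp_pos: [0.6271, -0.1971, 0.1817]
orientation: [0.001, 0.383, 0.924, 0.0]
wrist_force: [0.0, -0.4, 0.3]
finger_gap: 0.0852
grip_force: 0.0
```

```bash
python3 - <<'E'
from h import *
st();print(az())
plan([((.45,-.08,.15),113)],0)
E
```

```text
35.68 [ 0.6271 -0.1971  0.1817] [0.001 0.383 0.924 0.   ] [ 0.  -0.4  0.3] 0.0852
134.9842277971557
rows 6 end [ 0.45 -0.08  0.15] 113.0
[{"grip":0,"x":35,"y":-7,"z":5,"roll":3.7},{"grip":0,"x":34,"y":-9,"z":5,"roll":3.7},{"grip":0,"x":33,"y":-12,"z":5,"roll":3.6},{"grip":0,"x":33,"y":-14,"z":6,"roll":3.7},{"grip":0,"x":32,"y":-15,"z":5,"roll":3.6}]
[{"grip":0,"x":30.4,"y":-17.7,"z":5.7,"roll":3.7}]
```

Emit:
servo_tool:
  increments:
    - {"grip":0,"x":35,"y":-7,"z":5,"roll":3.7}
    - {"grip":0,"x":34,"y":-9,"z":5,"roll":3.7}
    - {"grip":0,"x":33,"y":-12,"z":5,"roll":3.6}
    - {"grip":0,"x":33,"y":-14,"z":6,"roll":3.7}
    - {"grip":0,"x":32,"y":-15,"z":5,"roll":3.6}

```text
clock: 36.1
tcp_pos: [0.4772, -0.0982, 0.1525]
orientation: [0.0, 0.526, 0.85, 0.0]
wrist_force: [-1.0, 0.7, 0.9]
finger_gap: 0.0857
grip_force: 0.0
```

Emit:
servo_tool:
  increments:
    - {"grip":0,"x":30.5,"y":-17.5,"z":5,"roll":3.7}
    - {"grip":0,"x":0,"y":0,"z":0,"roll":0}
    - {"grip":0,"x":0,"y":0,"z":0,"roll":0}
    - {"grip":0,"x":0,"y":0,"z":0,"roll":0}
    - {"grip":0,"x":0,"y":0,"z":0,"roll":0}

```text
clock: 36.52
tcp_pos: [0.4512, -0.0804, 0.1486]
orientation: [0.001, 0.552, 0.834, 0.0]
wrist_force: [0.1, -1.3, -0.2]
finger_gap: 0.0853
grip_force: 0.0
```

```bash
python3 - <<'E'
from h import *
st();print(az())
for o in masses(snap("top","t8.png")): print(np.round(o[:8],3))
plan([((.444,-.290,.06),113),((.444,-.290,.002),113,20)],0)
E
```

```text
36.52 [ 0.4512 -0.0804  0.1486] [0.001 0.552 0.834 0.   ] [ 0.1 -1.3 -0.2] 0.0853
112.99145019204788
[ 4.82936e+02  3.07272e+02  5.60500e+02  4.45000e-01 -2.91000e-01
 -6.67130e+01 -6.68590e+01  1.15000e+02]
[157.913 278.759 278.5     0.453   0.281 113.122 172.43  186.   ]
[ 2.36396e+02  2.17879e+02  1.71800e+03  5.73000e-01  1.54000e-01
 -1.66720e+01 -8.38570e+01  5.26000e+02]
[ 3.33194e+02  1.88372e+02  5.51000e+02  6.41000e-01 -1.50000e-02
  1.71614e+02 -1.59884e+02  6.00000e+00]
rows 9 end [ 0.444 -0.29   0.002] 113.0
[{"grip":0,"x":-32,"y":-15,"z":15,"roll":-0},{"grip":0,"x":-32,"y":-15,"z":15,"roll":-0},{"grip":0,"x":-32,"y":-15,"z":15,"roll":-0},{"grip":0,"x":-31,"y":-14,"z":14,"roll":-0},{"grip":0,"x":-32,"y":-15,"z":15,"roll":-0}]
[{"grip":0,"x":-31.2,"y":-14.3,"z":14.4,"roll":-0},{"grip":0,"x":0,"y":-0,"z":19,"roll":-0},{"grip":0,"x":0,"y":-0,"z":20,"roll":-0},{"grip":0,"x":0,"y":-0,"z":19,"roll":-0}]
```

Emit:
servo_tool:
  increments:
    - {"grip":0,"x":-32,"y":-15,"z":15,"roll":0}
    - {"grip":0,"x":-32,"y":-15,"z":15,"roll":0}
    - {"grip":0,"x":-32,"y":-15,"z":15,"roll":0}
    - {"grip":0,"x":-31,"y":-14,"z":14,"roll":0}
    - {"grip":0,"x":-32,"y":-15,"z":15,"roll":0}

```text
clock: 36.98
tcp_pos: [0.4443, -0.2576, 0.0733]
orientation: [0.001, 0.552, 0.834, 0.0]
wrist_force: [0.6, -0.4, 0.2]
finger_gap: 0.0854
grip_force: 0.0
```

Emit:
servo_tool:
  increments:
    - {"grip":0,"x":-31,"y":-14.5,"z":14.5,"roll":0}
    - {"grip":0,"x":0,"y":0,"z":20,"roll":0}
    - {"grip":0,"x":0,"y":0,"z":17,"roll":0}
    - {"grip":0,"x":0,"y":0,"z":10,"roll":0}
    - {"grip":0,"x":0,"y":0,"z":0,"roll":0}

```text
clock: 37.4
tcp_pos: [0.4411, -0.2886, 0.0098]
orientation: [-0.002, 0.552, 0.834, 0.0]
wrist_force: [0.2, 0.0, -0.2]
finger_gap: 0.0853
grip_force: 0.0
```

Emit:
servo_tool:
  increments:
    - {"grip":0,"x":0,"y":0,"z":3,"roll":0}
    - {"grip":0,"x":0,"y":0,"z":0,"roll":0}
    - {"grip":0,"x":0,"y":0,"z":0,"roll":0}
    - {"grip":0,"x":0,"y":0,"z":0,"roll":0}
    - {"grip":0,"x":0,"y":0,"z":0,"roll":0}

```text
clock: 37.82
tcp_pos: [0.4429, -0.2893, 0.0102]
orientation: [0.001, 0.552, 0.834, -0.0]
wrist_force: [0.1, -0.1, -0.2]
finger_gap: 0.0856
grip_force: 0.0
```

```bash
python3 - <<'E'
from h import *
st();print(az())
plan([((.444,-.290,.002),113,20)],0)
E
```

```text
37.82 [ 0.4429 -0.2893  0.0102] [ 0.001  0.552  0.834 -0.   ] [ 0.1 -0.1 -0.2] 0.0856
113.01811189234797
rows 1 end [ 0.444 -0.29   0.002] 113.0
[{"grip":0,"x":-1.1,"y":0.7,"z":8.2,"roll":0}]
```

Emit:
servo_tool:
  increments:
    - {"grip":0,"x":-1,"y":0.5,"z":5,"roll":0}
    - {"grip":0,"x":0,"y":0,"z":3,"roll":0}
    - {"grip":0,"x":0,"y":0,"z":0,"roll":0}
    - {"grip":1,"x":0,"y":0,"z":0,"roll":0}
    - {"grip":1,"x":0,"y":0,"z":0,"roll":0}

```text
clock: 38.23
tcp_pos: [0.4429, -0.2897, 0.0011]
orientation: [-0.0, 0.552, 0.834, 0.0]
wrist_force: [-1.3, 0.8, -0.5]
finger_gap: 0.0641
grip_force: 0.0
```

Emit:
servo_tool:
  increments:
    - {"grip":1,"x":0,"y":0,"z":0,"roll":0}
    - {"grip":1,"x":0,"y":0,"z":0,"roll":0}
    - {"grip":1,"x":0,"y":0,"z":0,"roll":0}
    - {"grip":1,"x":0,"y":0,"z":0,"roll":0}
    - {"grip":1,"x":0,"y":0,"z":0,"roll":0}

```text
clock: 38.65
tcp_pos: [0.4433, -0.2899, 0.0017]
orientation: [0.0, 0.552, 0.834, 0.0]
wrist_force: [-0.4, 1.4, 5.4]
finger_gap: 0.0482
grip_force: 41.9
```

```bash
python3 - <<'E'
from h import *
st();print(az())
p=env.get_state()["tcp_pos"]
plan([(p+[0,0,.15],None,30),((.53,-.14,.153),135),(start(-45,.060,.153),135),(start(-45,.060,.100),135,20)],1)
E
```

```text
38.65 [ 0.4433 -0.2899  0.0017] [0.    0.552 0.834 0.   ] [-0.4  1.4  5.4] 0.0482
112.98766501499657
rows 15 end [ 0.5841 -0.1538  0.1   ] 135.0
[{"grip":1,"x":0,"y":0,"z":-30,"roll":0},{"grip":1,"x":0,"y":0,"z":-30,"roll":0},{"grip":1,"x":0,"y":0,"z":-30,"roll":0},{"grip":1,"x":0,"y":0,"z":-30,"roll":0},{"grip":1,"x":0,"y":0,"z":-30,"roll":0}]
[{"grip":1,"x":21,"y":28,"z":-0,"roll":-4.4},{"grip":1,"x":19,"y":29,"z":-0,"roll":-4.4},{"grip":1,"x":16,"y":30,"z":-0,"roll":-4.4},{"grip":1,"x":14,"y":32,"z":-1,"roll":-4.4},{"grip":1,"x":11.3,"y":32.7,"z":-0.3,"roll":-4.4}]
[{"grip":1,"x":-24,"y":14,"z":-0,"roll":-0},{"grip":1,"x":-24,"y":14.5,"z":-0,"roll":-0},{"grip":1,"x":0,"y":0,"z":18,"roll":-0},{"grip":1,"x":0,"y":0,"z":17,"roll":-0},{"grip":1,"x":0,"y":0,"z":18,"roll":-0}]
```

Emit:
servo_tool:
  increments:
    - {"grip":1,"x":0,"y":0,"z":-22,"roll":0}
    - {"grip":1,"x":0,"y":0,"z":-34,"roll":0}
    - {"grip":1,"x":0,"y":0,"z":-34,"roll":0}
    - {"grip":1,"x":0,"y":0,"z":-34,"roll":0}
    - {"grip":1,"x":0,"y":0,"z":-26,"roll":0}

```text
clock: 39.07
tcp_pos: [0.4432, -0.29, 0.1534]
orientation: [0.001, 0.552, 0.834, -0.0]
wrist_force: [0.6, -0.9, -1.9]
finger_gap: 0.0487
grip_force: 42.3
```

Emit:
servo_tool:
  increments:
    - {"grip":1,"x":21,"y":28,"z":0,"roll":-4.4}
    - {"grip":1,"x":19,"y":29,"z":0,"roll":-4.4}
    - {"grip":1,"x":16,"y":30,"z":0,"roll":-4.4}
    - {"grip":1,"x":14,"y":32,"z":0,"roll":-4.4}
    - {"grip":1,"x":11.5,"y":32.5,"z":0,"roll":-4.4}

```text
clock: 39.48
tcp_pos: [0.5297, -0.1384, 0.1508]
orientation: [-0.0, 0.381, 0.924, 0.0]
wrist_force: [0.5, 0.1, -1.4]
finger_gap: 0.0483
grip_force: 42.3
```

Emit:
servo_tool:
  increments:
    - {"grip":1,"x":-24,"y":14,"z":0,"roll":0}
    - {"grip":1,"x":-24,"y":14.5,"z":0,"roll":0}
    - {"grip":1,"x":0,"y":0,"z":18,"roll":0}
    - {"grip":1,"x":0,"y":0,"z":17,"roll":0}
    - {"grip":1,"x":0,"y":0,"z":12,"roll":0}

```text
clock: 39.9
tcp_pos: [0.5831, -0.1531, 0.1018]
orientation: [-0.001, 0.383, 0.924, -0.0]
wrist_force: [0.4, 0.4, -2.4]
finger_gap: 0.0485
grip_force: 42.3
```

Emit:
servo_tool:
  increments:
    - {"grip":1,"x":0,"y":0,"z":5,"roll":0}
    - {"grip":1,"x":0,"y":0,"z":0,"roll":0}
    - {"grip":1,"x":0,"y":0,"z":0,"roll":0}
    - {"grip":1,"x":0,"y":0,"z":0,"roll":0}
    - {"grip":1,"x":0,"y":0,"z":0,"roll":0}

```text
clock: 40.32
tcp_pos: [0.5842, -0.154, 0.1004]
orientation: [0.001, 0.383, 0.924, 0.0]
wrist_force: [0.8, -0.1, -1.0]
finger_gap: 0.049
grip_force: 42.3
```

```bash
python3 - <<'E'
from h import *
st();rel(-45)
E
```

```text
40.32 [ 0.5842 -0.154   0.1004] [0.001 0.383 0.924 0.   ] [ 0.8 -0.1 -1. ] 0.049
along -59.7 left -0.1 z 100.4 az 135.0
```

Emit:
servo_tool:
  increments:
    - {"grip":1,"x":-8,"y":0,"z":2,"roll":0}
    - {"grip":1,"x":-8,"y":0,"z":1,"roll":0}
    - {"grip":1,"x":-8,"y":0,"z":1,"roll":0}
    - {"grip":1,"x":-6,"y":0,"z":0,"roll":0}
    - {"grip":1,"x":-3,"y":0,"z":0,"roll":0}

```text
clock: 40.73
tcp_pos: [0.6079, -0.1781, 0.0952]
orientation: [0.0, 0.383, 0.924, -0.0]
wrist_force: [0.2, -0.1, -1.2]
finger_gap: 0.0483
grip_force: 42.3
```

Emit:
servo_tool:
  increments:
    - {"grip":1,"x":-3,"y":0,"z":0,"roll":0}
    - {"grip":1,"x":-3,"y":0,"z":0,"roll":0}
    - {"grip":1,"x":0,"y":0,"z":0,"roll":0}
    - {"grip":1,"x":0,"y":0,"z":0,"roll":0}
    - {"grip":1,"x":0,"y":0,"z":0,"roll":0}

```text
clock: 41.15
tcp_pos: [0.611, -0.181, 0.0953]
orientation: [-0.0, 0.383, 0.924, 0.0]
wrist_force: [0.6, 0.1, -0.9]
finger_gap: 0.0484
grip_force: 42.3
```

```bash
python3 - <<'E'
from h import *
st();rel(-45)
E
```

```text
41.15 [ 0.611  -0.181   0.0953] [-0.     0.383  0.924  0.   ] [ 0.6  0.1 -0.9] 0.0484
along -21.7 left -0.2 z 95.3 az 135.0
```

Emit:
servo_tool:
  increments:
    - {"grip":1,"x":-5,"y":0,"z":0,"roll":0}
    - {"grip":1,"x":-5,"y":0,"z":0,"roll":0}
    - {"grip":1,"x":-5,"y":0,"z":0,"roll":0}
    - {"grip":1,"x":-4,"y":0,"z":0,"roll":0}
    - {"grip":1,"x":-2,"y":0,"z":0,"roll":0}

```text
clock: 41.57
tcp_pos: [0.6267, -0.1968, 0.0953]
orientation: [0.0, 0.383, 0.924, -0.0]
wrist_force: [-0.5, 0.3, -0.6]
finger_gap: 0.0484
grip_force: 42.3
```

Emit:
servo_tool:
  increments:
    - {"grip":1,"x":0,"y":0,"z":1,"roll":0}
    - {"grip":1,"x":0,"y":0,"z":1,"roll":0}
    - {"grip":1,"x":0,"y":0,"z":0.5,"roll":0}
    - {"grip":1,"x":0,"y":0,"z":0,"roll":0}
    - {"grip":1,"x":0,"y":0,"z":0,"roll":0}

```text
clock: 41.98
tcp_pos: [0.6258, -0.1959, 0.0927]
orientation: [-0.0, 0.383, 0.924, 0.0]
wrist_force: [0.4, 0.3, -1.8]
finger_gap: 0.0484
grip_force: 42.3
```

```bash
python3 - <<'E'
from h import *
st();rel(-45)
E
```

```text
41.98 [ 0.6258 -0.1959  0.0927] [-0.     0.383  0.924  0.   ] [ 0.4  0.3 -1.8] 0.0484
along -0.7 left -0.3 z 92.7 az 135.0
```

Emit:
servo_tool:
  increments:
    - {"grip":1,"x":0,"y":0,"z":0.5,"roll":0}
    - {"grip":0,"x":0,"y":0,"z":0,"roll":0}
    - {"grip":0,"x":0,"y":0,"z":0,"roll":0}
    - {"grip":0,"x":0,"y":0,"z":0,"roll":0}
    - {"grip":0,"x":0,"y":0,"z":0,"roll":0}

```text
clock: 42.4
tcp_pos: [0.6262, -0.1961, 0.0926]
orientation: [0.0, 0.383, 0.924, 0.0]
wrist_force: [0.2, 0.2, 0.4]
finger_gap: 0.085
grip_force: 0.0
```

Emit:
servo_tool:
  increments:
    - {"grip":0,"x":0,"y":0,"z":0,"roll":0}
    - {"grip":0,"x":0,"y":0,"z":-15,"roll":0}
    - {"grip":0,"x":0,"y":0,"z":-30,"roll":0}
    - {"grip":0,"x":0,"y":0,"z":-35,"roll":0}
    - {"grip":0,"x":0,"y":0,"z":-20,"roll":0}

```text
clock: 42.82
tcp_pos: [0.6268, -0.1964, 0.1959]
orientation: [0.002, 0.383, 0.924, 0.0]
wrist_force: [1.3, -0.2, 0.3]
finger_gap: 0.0856
grip_force: 0.0
```

```bash
python3 - <<'E'
from h import *
st();print(az())
plan([((.366,.264,.20),187)],1)
E
```

```text
42.82 [ 0.6268 -0.1964  0.1959] [0.002 0.383 0.924 0.   ] [ 1.3 -0.2  0.3] 0.0856
134.98808626415416
rows 14 end [0.366 0.264 0.2  ] 187.0
[{"grip":1,"x":36,"y":10,"z":-0,"roll":-3.7},{"grip":1,"x":36,"y":12,"z":-0,"roll":-3.7},{"grip":1,"x":35,"y":15,"z":-0,"roll":-3.7},{"grip":1,"x":34,"y":17,"z":-0,"roll":-3.7},{"grip":1,"x":33,"y":19,"z":-0,"roll":-3.7}]
[{"grip":1,"x":31,"y":21,"z":-0,"roll":-3.7},{"grip":1,"x":30,"y":23,"z":-1,"roll":-3.7},{"grip":1,"x":28,"y":25,"z":-0,"roll":-3.7},{"grip":1,"x":27,"y":27,"z":-1,"roll":-3.7},{"grip":1,"x":25,"y":28,"z":-0,"roll":-3.7}]
[{"grip":1,"x":23,"y":30,"z":-1,"roll":-3.8},{"grip":1,"x":21,"y":32,"z":-0,"roll":-3.7},{"grip":1,"x":19,"y":33,"z":-1,"roll":-3.8},{"grip":1,"x":16.3,"y":33.3,"z":-0.1,"roll":-3.7}]
```

Emit:
servo_tool:
  increments:
    - {"grip":1,"x":36,"y":10,"z":0,"roll":-3.7}
    - {"grip":1,"x":36,"y":12,"z":0,"roll":-3.7}
    - {"grip":1,"x":35,"y":15,"z":0,"roll":-3.7}
    - {"grip":1,"x":34,"y":17,"z":0,"roll":-3.7}
    - {"grip":1,"x":33,"y":19,"z":0,"roll":-3.7}

```text
clock: 43.23
tcp_pos: [0.5312, -0.0302, 0.1925]
orientation: [0.0, 0.228, 0.974, 0.0]
wrist_force: [0.7, 0.1, 0.4]
finger_gap: 0.0258
grip_force: 0.0
```

Emit:
servo_tool:
  increments:
    - {"grip":1,"x":31,"y":21,"z":0,"roll":-3.7}
    - {"grip":1,"x":30,"y":23,"z":-1,"roll":-3.7}
    - {"grip":1,"x":28,"y":25,"z":0,"roll":-3.7}
    - {"grip":1,"x":27,"y":27,"z":-1,"roll":-3.7}
    - {"grip":1,"x":25,"y":28,"z":0,"roll":-3.7}

```text
clock: 43.65
tcp_pos: [0.4382, 0.1339, 0.1948]
orientation: [0.001, 0.068, 0.998, 0.0]
wrist_force: [0.4, 0.9, 0.1]
finger_gap: -0.0002
grip_force: 0.0
```

Emit:
servo_tool:
  increments:
    - {"grip":1,"x":23,"y":30,"z":-1,"roll":-3.8}
    - {"grip":1,"x":21,"y":32,"z":0,"roll":-3.7}
    - {"grip":1,"x":19,"y":33,"z":-1,"roll":-3.8}
    - {"grip":1,"x":16.5,"y":33,"z":0,"roll":-3.7}
    - {"grip":1,"x":0,"y":0,"z":0,"roll":0}

```text
clock: 44.07
tcp_pos: [0.3616, 0.2684, 0.1968]
orientation: [-0.0, -0.066, 0.998, 0.001]
wrist_force: [-0.2, 0.0, -0.6]
finger_gap: 0.0001
grip_force: 0.0
```

```bash
python3 - <<'E'
from h import *
st();print(az())
t=snap("top","t9.png");s=snap("scene","s9.png")
# stack outline in top view (top face z=.10) and brightness profile
print("stack top predicted px",proj("top",[*HANG,.10]),proj("scene",[*HANG,.10]))
for o in masses(t,zt=.10,amin=200): print(np.round(o,3))
# knob turquoise etc moved? compare to t0
t0=cv2.imread("pics/t0.png")[:,:,::-1]
d=(cv2.absdiff(t,t0).max(2)>40).astype(np.uint8); d=cv2.morphologyEx(d,cv2.MORPH_OPEN,np.ones((3,3)))
for c in cv2.findContours(d,cv2.RETR_EXTERNAL,cv2.CHAIN_APPROX_SIMPLE)[0]: print(cv2.boundingRect(c))
plan([((.366,.264,.083),187,25)],1)
E
```

```text
44.07 [0.3616 0.2684 0.1968] [-0.    -0.066  0.998  0.001] [-0.2  0.  -0.6] 0.0001
-172.4526957566863
stack top predicted px [441.54553663 188.59503967] [291.29424746 304.22626869]
[1.57402e+02 2.78667e+02 2.43000e+02 4.41000e-01 2.56000e-01 1.12349e+02
 1.70600e+02 1.95000e+02 6.08730e+01 3.79390e+01]
[ 2.40245e+02  2.20399e+02  1.66250e+03  5.48000e-01  1.32000e-01
 -5.33500e+01 -1.19232e+02  6.24000e+02  1.57005e+02  7.88840e+01]
[ 3.35176e+02  1.89041e+02  6.31000e+02  6.12000e-01 -2.00000e-02
  1.12535e+02 -1.58914e+02  4.30000e+01  5.66010e+01  4.77200e+01]
[ 4.41116e+02  1.89643e+02  8.06500e+02  6.25000e-01 -1.96000e-01
  3.66470e+01  1.19618e+02  2.30000e+01  6.87770e+01  5.21980e+01]
[2.72002e+02 9.92940e+01 2.17000e+02 7.66000e-01 1.00000e-01 9.59570e+01
 9.63200e+00 3.75600e+03 3.47430e+02 1.08012e+02]
(339, 363, 4, 3)
(346, 359, 16, 10)
(337, 357, 3, 3)
(351, 351, 8, 6)
(351, 315, 3, 3)
(480, 314, 8, 10)
(406, 312, 3, 3)
(357, 312, 10, 8)
(488, 311, 4, 3)
(302, 310, 8, 8)
(283, 310, 3, 3)
(491, 308, 10, 12)
(266, 304, 6, 9)
(360, 301, 3, 3)
(352, 301, 5, 3)
(298, 298, 3, 3)
(271, 295, 5, 8)
(364, 294, 18, 26)
(100, 293, 447, 187)
(306, 291, 10, 18)
(267, 290, 3, 3)
(411, 289, 25, 29)
(281, 287, 24, 23)
(226, 232, 3, 3)
(224, 222, 3, 3)
(0, 219, 151, 261)
(233, 207, 8, 11)
(247, 203, 39, 42)
(232, 202, 3, 3)
(230, 197, 22, 41)
(445, 195, 10, 4)
(468, 194, 23, 29)
(423, 194, 27, 17)
(437, 192, 5, 6)
(193, 180, 29, 34)
(447, 179, 8, 14)
rows 5 end [0.366 0.264 0.083] -173.0
[{"grip":1,"x":-0,"y":-0,"z":23,"roll":0},{"grip":1,"x":-0,"y":-0,"z":23,"roll":0},{"grip":1,"x":-1,"y":-1,"z":23,"roll":0.1},{"grip":1,"x":-0,"y":-0,"z":22,"roll":0},{"grip":1,"x":-0.7,"y":-0.5,"z":22.6,"roll":0.1}]
```

The stack outline centres at (0.625,-0.196) at 100 mm height, as expected, and no masses are left on the bench. Now the lever.

Emit:
servo_tool:
  increments:
    - {"grip":1,"x":0,"y":0,"z":25,"roll":0}
    - {"grip":1,"x":-1,"y":0,"z":25,"roll":0}
    - {"grip":1,"x":0,"y":0,"z":25,"roll":0}
    - {"grip":1,"x":0,"y":0,"z":22,"roll":0}
    - {"grip":1,"x":0,"y":0,"z":15,"roll":0}

```text
clock: 44.58
tcp_pos: [0.3659, 0.2625, 0.0824]
orientation: [-0.001, -0.059, 0.998, -0.0]
wrist_force: [0.2, 0.4, 0.2]
finger_gap: 0.0001
grip_force: 0.0
```

Emit:
servo_tool:
  increments:
    - {"grip":1,"x":0,"y":0,"z":3,"roll":0}
    - {"grip":1,"x":0,"y":0,"z":0,"roll":0}
    - {"grip":1,"x":0,"y":0,"z":0,"roll":0}
    - {"grip":1,"x":0,"y":0,"z":0,"roll":0}
    - {"grip":1,"x":0,"y":0,"z":0,"roll":0}

```text
clock: 45.0
tcp_pos: [0.3671, 0.2645, 0.0825]
orientation: [0.001, -0.061, 0.998, 0.0]
wrist_force: [0.2, -0.8, -0.2]
finger_gap: 0.0
grip_force: 0.0
```

Emit:
servo_tool:
  increments:
    - {"grip":1,"x":-8,"y":0,"z":0,"roll":0}
    - {"grip":1,"x":-10,"y":0,"z":0,"roll":0}
    - {"grip":1,"x":-10,"y":0,"z":0,"roll":0}
    - {"grip":1,"x":-10,"y":0,"z":0,"roll":0}
    - {"grip":1,"x":-8,"y":0,"z":0,"roll":0}

```text
clock: 45.42
tcp_pos: [0.4134, 0.2701, 0.0814]
orientation: [0.0, -0.061, 0.998, 0.0]
wrist_force: [-1.6, -1.3, 0.9]
finger_gap: 0.0001
grip_force: 0.5
```

```bash
python3 - <<'E'
from h import *
st();print(az())
t=snap("top","t10.png");s=snap("scene","s10.png")
g=s[100:190,320:400].max(2);m=(g<40).astype(np.uint8)
for c in cv2.findContours(m,cv2.RETR_EXTERNAL,cv2.CHAIN_APPROX_SIMPLE)[0]:
    if cv2.contourArea(c)>30: print(cv2.boundingRect(c))
c0=np.array([.433,.2698]);u=np.array([np.cos(np.radians(7)),np.sin(np.radians(7))])
p=env.get_state()["tcp_pos"];print("tcp along",(p[:2]-c0)@u*1e3,"lat",(p[:2]-c0)@[-u[1],u[0]]*1e3)
E
```

```text
45.42 [0.4134 0.2701 0.0814] [ 0.    -0.061  0.998  0.   ] [-1.6 -1.3  0.9] 0.0001
-173.03010601283998
(34, 59, 14, 8)
(37, 29, 12, 11)
(16, 0, 34, 40)
tcp along -18.94960327229576 lat 2.6628024316391423
```

Emit:
servo_tool:
  increments:
    - {"grip":1,"x":-6,"y":0,"z":0,"roll":0}
    - {"grip":1,"x":-6,"y":0,"z":0,"roll":0}
    - {"grip":1,"x":-6,"y":0,"z":0,"roll":0}
    - {"grip":1,"x":-4,"y":0,"z":0,"roll":0}
    - {"grip":1,"x":0,"y":0,"z":0,"roll":0}

```text
clock: 45.93
tcp_pos: [0.4345, 0.2726, 0.0813]
orientation: [0.0, -0.061, 0.998, 0.0]
wrist_force: [-0.3, -0.2, -0.2]
finger_gap: 0.0003
grip_force: 0.0
```

Emit:
servo_tool:
  increments:
    - {"grip":1,"x":-3,"y":0,"z":0,"roll":0}
    - {"grip":1,"x":-3,"y":0,"z":0,"roll":0}
    - {"grip":1,"x":-3,"y":0,"z":0,"roll":0}
    - {"grip":1,"x":-3,"y":0,"z":0,"roll":0}
    - {"grip":1,"x":0,"y":0,"z":0,"roll":0}

```text
clock: 46.35
tcp_pos: [0.446, 0.2741, 0.0814]
orientation: [0.0, -0.061, 0.998, 0.0]
wrist_force: [0.2, 0.2, 0.6]
finger_gap: 0.0001
grip_force: 0.0
```

Emit:
servo_tool:
  increments:
    - {"grip":1,"x":-2,"y":0,"z":0,"roll":0}
    - {"grip":1,"x":-2,"y":0,"z":0,"roll":0}
    - {"grip":1,"x":-1,"y":0,"z":0,"roll":0}
    - {"grip":1,"x":0,"y":0,"z":0,"roll":0}
    - {"grip":1,"x":0,"y":0,"z":0,"roll":0}

```text
clock: 46.77
tcp_pos: [0.4496, 0.2744, 0.0812]
orientation: [-0.001, -0.061, 0.998, -0.0]
wrist_force: [-3.5, 0.1, 0.5]
finger_gap: 0.0002
grip_force: 1.9
```

Emit:
servo_tool:
  increments:
    - {"grip":1,"x":-1,"y":0,"z":0,"roll":0}
    - {"grip":1,"x":-1,"y":0,"z":0,"roll":0}
    - {"grip":1,"x":0,"y":0,"z":0,"roll":0}
    - {"grip":1,"x":0,"y":0,"z":0,"roll":0}
    - {"grip":1,"x":0,"y":0,"z":0,"roll":0}

```text
clock: 47.18
tcp_pos: [0.4498, 0.2744, 0.0811]
orientation: [-0.002, -0.061, 0.998, -0.0]
wrist_force: [-8.9, -0.7, 5.6]
finger_gap: 0.0001
grip_force: 4.3
```

Emit:
servo_tool:
  increments:
    - {"grip":1,"x":-0.5,"y":0,"z":0,"roll":0}
    - {"grip":1,"x":0,"y":0,"z":0,"roll":0}
    - {"grip":1,"x":0,"y":0,"z":0,"roll":0}
    - {"grip":1,"x":0,"y":0,"z":0,"roll":0}
    - {"grip":1,"x":0,"y":0,"z":0,"roll":0}

```text
clock: 47.6
tcp_pos: [0.4499, 0.2744, 0.081]
orientation: [-0.002, -0.061, 0.998, -0.0]
wrist_force: [-10.4, -0.0, 5.0]
finger_gap: -0.0004
grip_force: 4.9
```

Hard stop reached. Retreat and verify.

Emit:
servo_tool:
  increments:
    - {"grip":1,"x":10,"y":0,"z":0,"roll":0}
    - {"grip":1,"x":25,"y":0,"z":0,"roll":0}
    - {"grip":1,"x":30,"y":0,"z":-5,"roll":0}
    - {"grip":1,"x":15,"y":0,"z":-30,"roll":0}
    - {"grip":1,"x":0,"y":0,"z":-35,"roll":0}

```text
clock: 48.02
tcp_pos: [0.3679, 0.2633, 0.1496]
orientation: [-0.003, -0.061, 0.998, -0.002]
wrist_force: [0.2, -0.1, 0.7]
finger_gap: -0.0
grip_force: 0.0
```

Emit:
servo_tool:
  increments:
    - {"grip":1,"x":0,"y":0,"z":-35,"roll":0}
    - {"grip":1,"x":0,"y":0,"z":-35,"roll":0}
    - {"grip":1,"x":0,"y":0,"z":0,"roll":0}
    - {"grip":1,"x":0,"y":0,"z":0,"roll":0}
    - {"grip":1,"x":0,"y":0,"z":0,"roll":0}

```text
clock: 48.43
tcp_pos: [0.3738, 0.2652, 0.2213]
orientation: [0.001, -0.061, 0.998, 0.0]
wrist_force: [0.2, 0.1, 0.1]
finger_gap: -0.0
grip_force: 0.0
```

```bash
python3 - <<'E'
from h import *
st()
t=snap("top","t11.png");s=snap("scene","s11.png")
def blobs(im,y0,y1,x0,x1,th,amin):
    m=(im[y0:y1,x0:x1].max(2)<th).astype(np.uint8)
    for c in cv2.findContours(m,cv2.RETR_EXTERNAL,cv2.CHAIN_APPROX_SIMPLE)[0]:
        if cv2.contourArea(c)>amin:
            M=cv2.moments(c);print("  ",round(M["m10"]/M["m00"]+x0,1),round(M["m01"]/M["m00"]+y0,1),cv2.contourArea(c))
c0=np.array([.433,.2698]);u=np.array([np.cos(np.radians(7)),np.sin(np.radians(7))])
for th in(.4,.5,.6):
    P=[*(c0+u*.08*np.sin(th)),.022+.08*np.cos(th)];print("ball pred",th,proj("scene",P),proj("top",P))
print("scene lever");blobs(s,115,190,335,400,45,20)
print("top lever");blobs(t,240,320,130,190,45,20)
print("clamp bar pred 0",proj("scene",cr(0,-.022,.08)),proj("top",cr(0,-.022,.08)));print("scene bar");blobs(s,170,240,340,420,45,20)
print("top bar");blobs(t,180,250,195,290,45,60)
# unintended motion check: turquoise and bystanders between t0 and now
t0=cv2.imread("pics/t0.png")[:,:,::-1];s0=cv2.imread("pics/s0.png")[:,:,::-1]
for n,a,b in(("top",t0,t),("scene",s0,s)):
    for im in(a,b):
        h=cv2.cvtColor(im,cv2.COLOR_RGB2HSV);m=((h[...,0]>80)&(h[...,0]<95)&(h[...,1]>150)).astype(np.uint8)
        print(n,[tuple(np.round(q[0],1)) for q in sorted([(cv2.minEnclosingCircle(c)[0],) for c in cv2.findContours(m,0,2)[0] if cv2.contourArea(c)>100])])
m=cv2.absdiff(s,s0).max(2)>45
for nm,P in dict(jar=(402,277),spool=(359,277),spacer=(382,320),cap=(205,379),drv=(370,380)).items(): print(nm,m[P[1]-20:P[1]+20,P[0]-20:P[0]+20].mean())
E
```

```text
48.43 [0.3738 0.2652 0.2213] [ 0.001 -0.061  0.998  0.   ] [0.2 0.1 0.1] -0.0
ball pred 0.4 [372.40530308 140.6621473 ] [149.6167633  264.48664846]
ball pred 0.5 [375.27297366 142.91314249] [150.25139864 260.53211509]
ball pred 0.6 [377.96820612 145.38763265] [150.99427049 256.92169091]
scene lever
   371.3 173.0 47.0
   360.7 163.4 36.5
   376.9 142.1 79.5
top lever
   139.1 305.6 344.0
   159.5 288.3 200.5
   174.3 289.4 86.0
   149.3 259.6 155.5
clamp bar pred 0 [371.80179333 196.46103335] [244.74306239 215.20239642]
scene bar
   345.7 234.8 51.5
   393.9 229.8 191.5
   393.6 208.9 44.0
   391.8 193.2 27.0
   373.8 196.7 139.5
   403.0 194.3 110.5
   370.2 174.2 37.5
top bar
   211.6 229.6 448.5
   284.0 233.5 77.5
   243.3 214.6 182.0
   216.4 195.7 99.5
top [(np.float64(155.0), np.float64(192.3)), (np.float64(212.0), np.float64(148.0)), (np.float64(327.0), np.float64(245.8)), (np.float64(345.2), np.float64(360.0))]
top [(np.float64(155.0), np.float64(192.3)), (np.float64(212.0), np.float64(147.5)), (np.float64(327.0), np.float64(245.8)), (np.float64(345.2), np.float64(360.0))]
scene [(np.float64(230.7), np.float64(228.4)), (np.float64(319.0), np.float64(256.5)), (np.float64(433.3), np.float64(185.1)), (np.float64(450.5), np.float64(224.5))]
scene [(np.float64(230.7), np.float64(228.4)), (np.float64(319.0), np.float64(256.5)), (np.float64(429.9), np.float64(183.2)), (np.float64(444.4), np.float64(190.0)), (np.float64(450.4), np.float64(224.6))]
jar 0.0
spool 0.000625
spacer 0.0
cap 0.0
drv 0.0
```

```bash
python3 - <<'E'
from h import *
for f in("t2.png","t9.png","t11.png"):
    im=cv2.imread("pics/"+f); g=im[285:316,232:264].max(2).astype(float)
    roi=g.copy(); yy,xx=np.mgrid[285:316,232:264]; R=np.hypot(xx-246,yy-300)
    m=(R<11)&(g>60); print(f,m.sum(),g[R<11].max())
    if m.sum()>2:
        w=g[m]-50; W=np.array([onz("top",x,y,.044)[:2] for x,y in zip(xx[m],yy[m])]); c=np.average(W,axis=0,weights=w)
        e,V=np.linalg.eigh(np.cov(W.T,aweights=w)); print(c,np.degrees(np.arctan2(V[1,1],V[0,1]))%180,np.sqrt(e)*1e3, np.degrees(np.arctan2(*(c-[.4275,.1235])[::-1])))
a=cv2.imread("pics/t11.png")[285:316,232:264];print(a.max(2)[::2,::2])
E
```

```text
t2.png 18 154.0
[0.41920987 0.11916547] 7.275734799099212 [0.84756206 4.33208547] -152.3969957544582
t9.png 16 160.0
[0.42535109 0.12929128] 114.9119108527734 [0.82906291 3.52984285] 110.35787478787869
t11.png 15 156.0
[0.42534865 0.12932535] 115.0685920614149 [0.80530088 3.56013294] 110.26961848525185
[[142 139  77  40  37  41  44  44  50  46  47  46  43  43  89 161]
 [139  46  36  40  35  29  24  20  20  24  43  40  46  44  43  66]
 [ 68  41  39  41  20  13  16   9  15  12  13  23  32  47  52  41]
 [ 38  40  41  25  12  17   8   7  13  10  11  15  15  30  42  43]
 [ 42  40  23  12  15  13  12  17  14  13  10  15   9  24  28  32]
 [ 40  39   7  11  18  16  18  11  14  15  19  21  14   8  26  28]
 [ 35  11  12  20  42  84  27  11  18  11   8   8  10   8  28  28]
 [ 25  41  91 156  80  39  22  17   9  11   8   5   0   2  27  28]
 [ 34  77  46  18  18   5   4   0  10   9   9  12   4   9  25  27]
 [ 47  11  14   8   8   0  10   4  16   5  12   1   6   8  29  26]
 [ 42  38  15  10   7   8   4  10  15   5   6  14   7  17  26  31]
 [ 41  41  42  13  19  13  16  10   0   8  16  12  14  27  41  46]
 [ 49  41  38  32  18  18  12  12  14  15  13  18  21  39  50  40]
 [ 67  39  39  38  41  28  11  11  13   8  18  26  44  48  38  42]
 [139  57  38  40  39  42  44  42  44  38  45  48  47  42  35  81]
 [157 144  67  38  36  41  43  37  47  42  43  43  40  47  80 152]]
```

The knob mark has turned 72° and was still pressed against its stop at release. The lever, clamp and stack check out, and the bystanders have not moved.

```bash
python3 -c "
from h import *
print(env.hand_in())"
```

```text
the job is handed in; nothing more can be done
None
```

The job is handed in at about 48 s: the sender is clamped in the vee, the valve is at its stop, all four masses are stacked with slots 90° apart, and the lever is fully over. No verdict came back at hand-in.

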